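# Set the harbour scene on its position cards

### The job

Set up the stop-motion harbour: stand each of the four model pieces upright on its own position card, centred inside the outline that matches its shape and colour, with the ferry and the hut lined up lengthwise with their outlines (either end may lead). Leave the glue bottle and the paint jar standing where they are, and let go of everything at the end.

Things in the scene. Friction and masses are not known exactly. Their poses are not given: they have to be found in the camera images.
- ferry_center (a point): Loose model ferry, about 90 g: blue hull 84 long, 34 wide, 22 high, pointed alike at both ends; on it a white cabin 44 x 25, 20 high, and two red funnels; 54 high in all. The point is its centre, 27 mm above its underside; x runs along the hull, z up. Grasp across the hull's parallel sides (the middle 50 mm), 34 wide.
- lighthouse_center (a point): Loose model lighthouse, about 130 g: round grey foot 64 in diameter, 8 high; red and white banded tower 38 in diameter from 8 to 54 mm up; dark gallery 44 in diameter from 54 to 58; amber lantern and red roof; 76 high in all. The point is on its axis, 38 mm above its underside; z up. Grasp the tower.
- hut_center (a point): Loose model boat-hut, about 100 g: green walls 60 long (x) by 40 wide (y), 32 high, darker green gabled roof with ridge along x and a small brick-red chimney; 52 high in all. The point is its centre, 26 mm above its underside; x runs along its length, z up. Grasp across the walls, 40 wide.
- buoy_center (a point): Loose model buoy, about 70 g: yellow round float 40 in diameter, 30 high, with a thin black band; above it a thin yellow mast 12 in diameter and a black ball; 60 high in all. The point is on its axis, 30 mm above its underside; z up. Grasp the float, which is the lower half.
- ferry_card: The ferry's place: white card 114 x 62, 3 thick, fixed to the table, with a blue outline pointed at both ends, 104 x 48 (to the middle of its 5 mm line). Origin at the centre of its underside; x along the outline's length, z up.
- lighthouse_card: The lighthouse's place: round white card 92 in diameter, 3 thick, fixed to the table, with a red circle 78 in diameter. Origin at the centre of its underside.
- hut_card: The hut's place: white card 86 x 66, 3 thick, fixed to the table, with a green rectangular outline 74 x 54. Origin at the centre of its underside; x along the outline's length, z up.
- buoy_card: The buoy's place: round white card 68 in diameter, 3 thick, fixed to the table, with a yellow circle 54 in diameter. Origin at the centre of its underside.
- glue_center (a point): Bystander: white glue bottle with an orange cap, 34 in diameter, 70 high, standing loose among the things. The point is on its axis, 35 mm above its underside. To be left alone.
- paint_center (a point): Bystander: amber glass paint jar with a black lid, 42 in diameter, 45 high, standing loose among the things. The point is on its axis, 22 mm above its underside. To be left alone.
Not all that is in view belongs to the job. There is more than one size of the part that bears hut_center; the job needs the smallest.

How it is judged:
By the outcome, as a careful person would: the job done as asked, in the order asked, and still so for the second after the job is handed in, with the robot touching nothing.
It also fails if it takes over 128 s, if anything falls off the work surface, if the arm or the gripper's body presses on something with over 40 N, if the wrist force passes 120 N, or if a joint passes its speed limit or range.

### The arm

A 6-joint arm with a two-finger parallel gripper is mounted at the origin on the work surface. World frame = base frame: x ahead of the robot, y to its left, z up, the work surface at z = 0. Lengths are in m, angles in rad, forces in N, time in s.
With the tool pointing down it reaches from about 0.425 to 0.95 m from the base axis. Payload 14.7 kg.
Tool frame: the origin (TCP) lies midway between the tips of the shut fingers; the grasp point (between the pads) lies 19 mm behind it; z points along the fingers, y is the direction in which the jaws open and shut (so a half turn about z gives the same grasp; the last joint's range is limited). The gripper opens to 85 mm and grips with 20 to 120 N. Pads are 22 mm wide; open, the fingers measure 114 mm over their backs; the gripper's body (76 mm by 85 mm) begins 54 mm behind the grasp point. The pads swing forward as they close: fully open they stand 13 mm farther back than shut.
Start: joints at [1.166, 0.48, 1.596, -0, 1.065, -0.047], TCP at [0.228, 0.609, 0.231] pointing down, gripper open.
Joint ranges: [-2.75, 2.75], [-0.82, 2.05], [0.23, 2.67], [-1.56, 4.7], [0.09, 2.69], [-2.92, 2.92]. Speed limits (rad/s): [1.89, 1.89, 2.39, 3.01, 3.01, 3.01].

### API

Orientations are given as a unit quaternion [x, y, z, w].
In Python, from station import * gives the robot as it stands. The module is installed in compiled form; this text tells all that it offers.
- The arm moves only by the tool carry_out, never from a script. Its argument "commands" is text: rows parted by semicolons, each of 6 numbers parted by spaces: the shift along the tool's x, y, z in cm, then the turn, a rotation vector about the tool's x, y, z in rad. A call has exactly 8 rows; each row shifts and turns the pose as measured when the row begins, along the tool's axes as they then stand; what a row does not reach is not made up. A row lasts 1/8 s, in which the tool goes at most 62.5 mm and 10.7 degrees, less where a joint would pass 70% of its speed; a pose out of reach is approached as far as the arm can. A call is refused whole if a number of a shift passes 6.25 or a number of a turn 0.188, either way. A call with a gripper value outside its range is refused whole. "claw" is the finger opening in cm, from 0 to 8.54, set as the call begins (left out, the last holds). The fingers move at their own pace and stop on an object; the grip force is fixed at half the most. Time passes only in rows, so rows that do not move let the fingers close, or fill a call up. It gives the time, the measured TCP pose, the force and the opening at its end, in the units of the state.
- get_state(): the state, without advancing time (a new reading comes with each control period).
- capture(name): name is "scene" or "top" or "wrist"; returns a dict with "frame" (400x640x3 uint8, blue, green, red), "range_z" (400x640 float32, m along the optical axis (not along the pixel's ray), 0 where there is no reading), "mtx" (3x3 intrinsics, pixels), "R" (3x3) and "t" (3): a world point X has camera coordinates R X + t; the wrist camera has in their place "tool_from_camera" (4x4, takes a point from camera to tool coordinates, whose origin is the TCP and whose axes are the flange's). Camera axes: x right, y down, z forward; pixel columns grow to the right and rows downward; lengths in m; the calibration is good to about 2 mm. The wrist camera is an equidistant fisheye: a pixel r from the principal point sees the ray r / f radians off the axis. A picture is of the moment at which its call begins: read the wrist's pose just before it.
- finish_job(): hands the job in, once; it reports no verdict.
Trained networks look in the newest picture that a camera, given by its name, has taken for a name from the list of things; names that differ only in an ending like _2 or _b are one class to them, and where a whole thing is asked for, a point or a joint stands for the part that bears it (a point fixed in the world has none). Each returns a list of dicts, best first, with "confidence" (0 to 1); they miss things now and then, are a little off and sometimes report something else, mostly with a low value. They report only what shows in the picture. A call takes as long as a camera call. They do not tell look-alikes from the thing itself.
- boxes_of(camera, name): "centre" ([x, y, z] in m, in the coordinates of the camera as it stood for that picture, good to about 4 mm: the middle of the surface that is visible of it).
The state is a dict: "time_s": time; "joint_positions": joint angles; "joint_velocities": joint speeds; "joint_efforts": joint torques, N m; "position": TCP position; "orientation": TCP orientation; "wrist_force": force on the tool from outside, world axes, zero at the start; "ft_torque": the same for the moment, N m; "opening": finger opening in m.
Only numpy, scipy, OpenCV 4.12 (cv2) and the standard library are available. Lean on these libraries where they do the work, as an engineer would, in place of code of your own. Each camera call takes 0.05 s, during which the arm holds its last target.

## Working session

There is one attempt and no reset: what is moved stays moved. The work goes in short steps, Python scripts to look and compute and a tool call to move; the robot and the scene stay as the last step left them, time stands still between calls to the robot, and variables do not carry over. Pictures are saved under pics/ and viewed, and the job is handed in when it is done.

Besides the shell and the picture viewer there is one more tool, called after "Emit:" in YAML: its name, and indented under it one key for each argument. carry_out: Moves the arm, as the interface text tells. Its arguments: {"type":"object","properties":{"commands":{"type":"string"},"claw":{"type":"number"}},"required":["commands"]}

```bash
mkdir -p pics; python3 - <<'E'
from station import *
import cv2,numpy as np,pickle
s=get_state();print(s)
for n in("top","scene"):
    c=capture(n);cv2.imwrite(f"pics/{n}0.png",c["frame"]);pickle.dump(c,open(f"{n}0.pkl","wb"))
    print(n,c["mtx"],c["R"],c["t"])
    for k in("ferry_center","lighthouse_center","hut_center","buoy_center","ferry_card","lighthouse_card","hut_card","buoy_card","glue_center","paint_center"):
        for d in boxes_of(n,k)[:4]:
            p=c["R"].T@(np.array(d["centre"])-c["t"]);q=c["mtx"]@np.array(d["centre"]);print(k,round(d["confidence"],2),p.round(3),(q[:2]/q[2]).round())
E
```

```text
{'time_s': 0.0, 'joint_positions': array([ 1.16641735e+00,  4.80827185e-01,  1.59688319e+00,  1.45707397e-05,
        1.06510879e+00, -4.65984033e-02]), 'joint_velocities': array([ 2.91724384e-04, -7.42962792e-04, -6.82551425e-04,  8.94727207e-04,
        5.21994512e-05,  1.17965454e-03]), 'joint_efforts': array([ 6.66407621e-03, -9.50672507e+01, -4.30184913e+01,  4.56436865e-04,
        1.24322964e-02,  6.46370790e-05]), 'position': array([0.22743615, 0.60846038, 0.23067194]), 'orientation': array([ 1.77941124e-01,  9.84040944e-01, -5.96306610e-04, -1.43323466e-04]), 'wrist_force': array([ 0.40014456, -0.21213494, -0.25165627]), 'ft_torque': array([-0.02479503,  0.04983394, -0.00032874]), 'opening': 0.08508750991353956}
top [[487.72520652   0.         311.63529537]
 [  0.         487.72520652 197.20028685]
 [  0.           0.           1.        ]] [[-1.89196067e-02 -9.99820575e-01  9.31140008e-04]
 [-9.87865739e-01  1.85497791e-02 -1.54198533e-01]
 [ 1.54153593e-01 -3.83721690e-03 -9.88039445e-01]] [1.24333544e-03 5.39608800e-01 1.45464874e+00]
ferry_center 0.58 [ 0.464 -0.082  0.0
[... 1087 characters left out ...]
enter 0.94 [ 0.648 -0.345  0.038] [229. 166.]
hut_center 0.79 [ 0.718 -0.217  0.042] [229. 198.]
hut_center 0.67 [ 0.531 -0.392  0.028] [255. 148.]
hut_center 0.28 [0.634 0.275 0.031] [391. 309.]
buoy_center 0.88 [0.631 0.276 0.031] [393. 308.]
ferry_card 0.79 [0.468 0.12  0.003] [390. 236.]
lighthouse_card 0.93 [ 0.663 -0.076  0.002] [280. 229.]
lighthouse_card 0.42 [ 0.393 -0.29   0.002] [311. 152.]
hut_card 0.63 [0.385 0.283 0.003] [467. 258.]
hut_card 0.55 [0.65  0.092 0.035] [326. 257.]
buoy_card 0.51 [ 0.393 -0.292  0.004] [311. 152.]
glue_center 0.48 [ 0.606 -0.25   0.035] [259. 177.]
paint_center 0.9 [0.649 0.088 0.041] [325. 254.]
paint_center 0.53 [ 0.607 -0.249  0.035] [259. 177.]
```

```bash
python3 - <<'E'
import cv2
a=cv2.imread("pics/top0.png")[110:290,130:480];cv2.imwrite("pics/top0c.png",cv2.resize(a,None,fx=2.28,fy=2.28,interpolation=3))
b=cv2.imread("pics/scene0.png");cv2.imwrite("pics/scene0c.png",b[100:,160:560])
E
```

```text
(no output)
```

View pics/top0c.png

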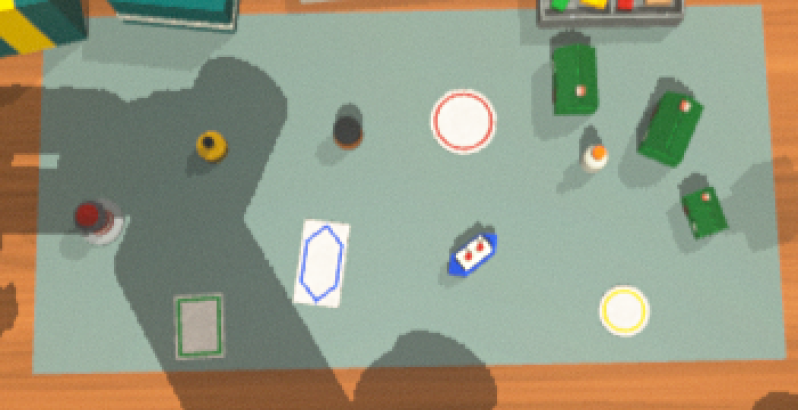

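View pics/scene0.png

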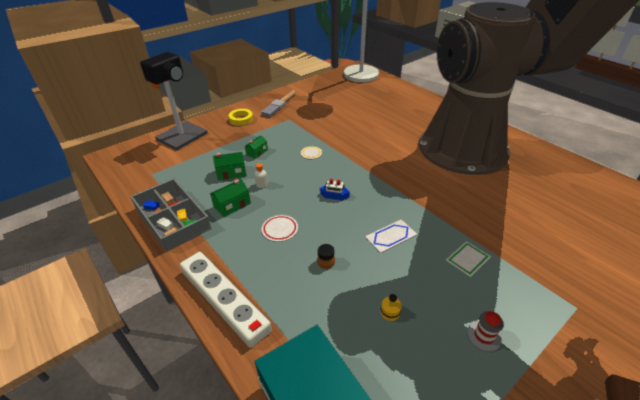

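Everything stands upright. Look-alikes for the hut in the top crop (zoomed pixels): hut A (575,78), hut B (670,128), hut C (705,212). C looks smallest, and I'll check that by its size. The ferry (472,255), buoy (211,146) and lighthouse (95,220) each appear only once.

```bash
cat > h.py <<'E'
import numpy as np,cv2,pickle
from scipy.spatial.transform import Rotation as Ro
def cloud(c):
    K=c["mtx"];z=c["range_z"];v,u=np.mgrid[:400,:640]
    P=np.stack([(u-K[0,2])/K[0,0]*z,(v-K[1,2])/K[1,1]*z,z],-1)
    W=(P-c["t"])@c["R"]; W[z==0]=np.nan
    return W
E
python3 - <<'E'
from h import *
names=dict(ferry=(.47,-.082),lh=(.53,.42),huA=(.71,-.22),huB=(.64,-.35),huC=(.52,-.393),buoy=(.625,.27),glue=(.6,-.25),paint=(.64,.083))
cards=dict(fc=(.465,.125),lc=(.66,-.078),hc=(.382,.286),bc=(.391,-.29))
for n in("top","scene"):
    c=pickle.load(open(n+"0.pkl","rb"));W=cloud(c)
    t=W[(abs(W[...,0]-.55)<.2)&(abs(W[...,1])<.4)&(abs(W[...,2])<.006)]
    print(n,"table z",np.median(t[:,2]))
    for k,(x,y) in names.items():
        m=(np.hypot(W[...,0]-x,W[...,1]-y)<.06)&(W[...,2]>.010)
        p=W[m]
        if len(p)<5: print(k,len(p));continue
        r=cv2.minAreaRect((p[:,:2]*1000).astype(np.float32))
        print(k,len(p),"zmax %.3f"%p[:,2].max(),"rect",np.round(r[0]),np.round(r[1]),round(r[2]), "topmean",p[p[:,2]>p[:,2].max()-.012].mean(0).round(3))
    for k,(x,y) in cards.items():
        hsv=cv2.cvtColor(c["frame"],cv2.COLOR_BGR2HSV)
        d=np.hypot(W[...,0]-x,W[...,1]-y)<.08
        bg=(hsv[...,0]>70)&(hsv[...,0]<95)&(hsv[...,1]>25)&(hsv[...,2]>0)
        m=d&(hsv[...,1]>110)&(abs(W[...,2])<.012)
        p=W[m]
        if len(p)<5: print(k,len(p));continue
        r=cv2.minAreaRect((p[:,:2]*1000).astype(np.float32))
        print(k,len(p),np.round(r[0]),np.round(r[1]),round(r[2]),"z",np.median(p[:,2]).round(4))
E
```

```text
top table z -0.0001849609279907392
ferry 244 zmax 0.058 rect [467. -90.] [69. 58.] 87 topmean [ 0.465 -0.086  0.051]
lh 226 zmax 0.082 rect [516. 415.] [66. 60.] 46 topmean [0.523 0.423 0.075]
huA 556 zmax 0.074 rect [ 702. -232.] [57. 85.] 90 topmean [ 0.702 -0.232  0.066]
huB 579 zmax 0.074 rect [ 632. -360.] [56. 88.] 65 topmean [ 0.632 -0.361  0.066]
huC 294 zmax 0.055 rect [ 530. -398.] [89. 42.] 17 topmean [ 0.519 -0.401  0.047]
buoy 146 zmax 0.061 rect [634. 257.] [40. 75.] 48 topmean [0.62  0.268 0.056]
glue 114 zmax 0.075 rect [ 592. -253.] [33. 30.] 56 topmean [ 0.594 -0.255  0.07 ]
paint 154 zmax 0.053 rect [634.  74.] [55. 38.] 78 topmean [0.637 0.082 0.046]
fc 60 [460. 121.] [ 51. 101.] 82 z 0.0026
lc 64 [656. -79.] [79. 78.] 60 z 0.002
hc 122 [358. 287.] [ 88. 111.] 89 z -0.0004
bc 98 [ 364. -290.] [ 57. 102.] 89 z 0.0008
scene table z -0.0005207764065776062
ferry 370 zmax 0.055 rect [473. -85.] [33. 81.] 43 topmean [ 0.473 -0.088  0.049]
lh 676 zmax 0.077 rect [530. 422.] [40. 43.] 11 topmean [0.53  0.422 0.07 ]
huA 881 zmax 0.073 rect [ 708. -234.] [59. 85.] 89 topmean [ 0.708 -0.232  0.064]
huB 673 zmax 0.076 rect [ 643. -352.] [39. 83.] 65 topmean [ 0.641 -0.363  0.067]
huC 297 zmax 0.053 rect [ 523. -405.] [63. 45.] 17 topmean [ 0.524 -0.402  0.045]
buoy 379 zmax 0.060 rect [628. 267.] [38. 38.] 51 topmean [0.629 0.268 0.055]
glue 211 zmax 0.070 rect [ 600. -252.] [25. 33.] 87 topmean [ 0.601 -0.255  0.065]
paint 344 zmax 0.046 rect [644.  81.] [38. 38.] 86 topmean [0.645 0.082 0.043]
fc 79 [464. 117.] [ 51. 104.] 82 z 0.0016
lc 83 [658. -82.] [78. 81.] 40 z 0.002
hc 220 [361. 287.] [116.  95.] 4 z -0.0008
bc 61 [ 365. -292.] [ 60. 106.] 89 z 0.0004
```

Hut C measures about 63x45 and 53 mm high. A and B are 57x85 and about 74 mm high, so C is the right one. Next I'll see what the wrist camera sees.

```bash
cat >> h.py <<'E'
def wcap(tag):
    from station import get_state,capture
    s=get_state();c=capture("wrist");c["s"]=s
    cv2.imwrite(f"pics/{tag}.png",c["frame"]);pickle.dump(c,open(tag+".pkl","wb"));return c
def wT(c):
    T=np.eye(4);T[:3,:3]=Ro.from_quat(c["s"]["orientation"]).as_matrix();T[:3,3]=c["s"]["position"]
    return T@c["tool_from_camera"]
def wray(c,uv):
    K=c["mtx"];uv=np.atleast_2d(uv).astype(float)
    dx=(uv-K[:2,2])/[K[0,0],K[1,1]];th=np.hypot(*dx.T)
    s=np.where(th>1e-9,np.sin(th)/np.maximum(th,1e-9),1)
    return np.c_[dx*s[:,None],np.cos(th)]
def wplane(c,uv,z):
    T=wT(c);d=wray(c,uv)@T[:3,:3].T;o=T[:3,3]
    return o+d*((z-o[2])/d[:,2])[:,None]
def wcloud(c):
    v,u=np.mgrid[:400,:640];r=wray(c,np.c_[u.ravel(),v.ravel()])
    z=c["range_z"].ravel();P=r/r[:,2:3]*z[:,None];T=wT(c)
    W=P@T[:3,:3].T+T[:3,3];W[(z==0)|(r[:,2]<.05)]=np.nan
    return W.reshape(400,640,3)
def wproj(c,X):
    T=np.linalg.inv(wT(c));p=np.atleast_2d(X)@T[:3,:3].T+T[:3,3]
    th=np.arctan2(np.hypot(p[:,0],p[:,1]),p[:,2]);a=np.arctan2(p[:,1],p[:,0]);K=c["mtx"]
    return np.c_[K[0,2]+K[0,0]*th*np.cos(a),K[1,2]+K[1,1]*th*np.sin(a)]
def go(x,y,z,yaw=None):
    """print what to shift (cm, tool axes) and turn; yaw=direction of jaw axis (tool y) deg mod 180"""
    from station import get_state
    s=get_state();R=Ro.from_quat(s["orientation"]).as_matrix();p=s["position"]
    d=np.array([x,y,z])-p;yy=np.degrees(np.arctan2(R[1,1],R[0,1]))
    print("t %.2f pos %s yaw_y %.2f tilt %s F %s op %.4f j6 %.2f"%(s["time_s"],p.round(4),yy,(R[:2,2]).round(4),s["wrist_force"].round(1),s["opening"],s["joint_positions"][5]))
    print("tool shift cm",(R.T@d*100).round(2))
    if yaw is not None:
        e=(yaw-yy+90)%180-90
        print("turn about tool z (rad)",round(-np.radians(e),3), "levelling",Ro.from_matrix(R.T@ (Ro.from_euler('z',yy+e-90,degrees=True)*Ro.from_quat([1,0,0,0])).as_matrix()).as_rotvec().round(3))
E
python3 - <<'E'
from h import *
c=wcap("w0");print(c["mtx"],c["tool_from_camera"].round(3))
W=wcloud(c);print(wT(c).round(3));print(W[200,320],np.nanmedian(W[...,2]))
go(.48,.40,.2,0)
E
```

```text
[[309.70691629   0.         319.9159876 ]
 [  0.         309.70691629 197.54220165]
 [  0.           0.           1.        ]] [[ 0.001 -0.948 -0.32   0.083]
 [ 1.     0.001  0.001  0.001]
 [-0.    -0.32   0.948 -0.143]
 [ 0.     0.     0.     1.   ]]
[[ 0.349  0.888  0.3    0.151]
 [ 0.937 -0.331 -0.111  0.639]
 [ 0.     0.32  -0.948  0.374]
 [ 0.     0.     0.     1.   ]]
[2.71924583e-01 5.93900712e-01 3.81278697e-04] -0.0003247017999227775
t 1.15 pos [0.2276 0.6088 0.2313] yaw_y 69.50 tilt [-0.     -0.0001] F [ 0.1 -0.9  0.6] op 0.0855 j6 -0.05
tool shift cm [-30.96 -10.72   3.13]
turn about tool z (rad) 1.213 levelling [-0.    -0.    -1.929]
```

View pics/w0.png

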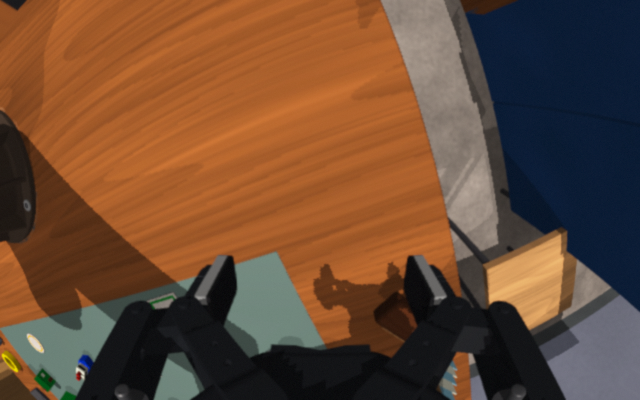

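```bash
sed -i "s/yy+e-90/yy+e+90/" h.py; python3 - <<'E'
from h import *
go(.528,.422,.2)
E
```

```text
t 1.15 pos [0.2276 0.6088 0.2313] yaw_y 69.50 tilt [-0.     -0.0001] F [ 0.1 -0.9  0.6] op 0.0855 j6 -0.05
tool shift cm [-34.68  -6.98   3.13]
```

Emit:
carry_out:
  commands: "-5 -1 0.5 0 0 0;-5 -1 0.5 0 0 0;-5 -1 0.5 0 0 0;-5 -1 0.5 0 0 0;-5 -1 0.5 0 0 0;-5 -1 0.5 0 0 0;-5 -1 0 0 0 0;0 0 0 0 0 0"
  claw: 8.5

```text
time_s: 2.15
position: [0.5404, 0.4162, 0.2005]
orientation: [0.177, 0.984, 0.001, 0.0]
wrist_force: [-0.8, 0.4, 0.5]
opening: 0.085
```

```bash
python3 - <<'E'
from h import *
go(.528,.422,.2,69.5)
c=wcap("w1")
E
```

```text
t 2.15 pos [0.5404 0.4162 0.2005] yaw_y 69.65 tilt [0.0014 0.0022] F [-0.8  0.4  0.5] op 0.0850 j6 -0.60
tool shift cm [1.37 0.11 0.05]
turn about tool z (rad) 0.003 levelling [0.003 0.001 0.003]
```

View pics/w1.png

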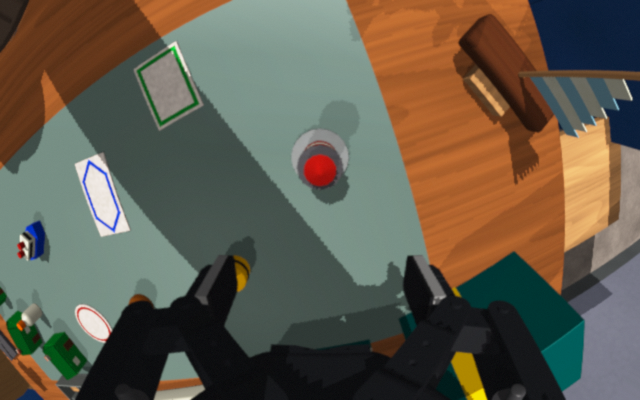

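```bash
python3 - <<'E'
from h import *
c=pickle.load(open("w1.pkl","rb"));W=wcloud(c);hsv=cv2.cvtColor(c["frame"],cv2.COLOR_BGR2HSV)
m=(np.hypot(W[...,0]-.528,W[...,1]-.422)<.06)
for lo,hi in((.004,.011),(.012,.052),(.06,.09)):
    p=W[m&(W[...,2]>lo)&(W[...,2]<hi)];r=cv2.minEnclosingCircle((p[:,:2]*1000).astype(np.float32));print(lo,len(p),r,p.mean(0))
# image-based: red roof blob
H,S,V=hsv[...,0].astype(int),hsv[...,1],hsv[...,2]
def blob(mask,z,near):
    n,l,st,ce=cv2.connectedComponentsWithStats(mask.astype(np.uint8))
    v,u=np.where(mask);P=wplane(c,np.c_[u,v],z);k=np.hypot(P[:,0]-near[0],P[:,1]-near[1])<near[2]
    P=P[k];r=cv2.minAreaRect((P[:,:2]*1000).astype(np.float32));return len(P),r
print("red top",blob(((H<8)|(H>172))&(S>180),.07,(.528,.422,.03)))
print("blue",blob((H>105)&(H<130)&(S>120),.003,(.465,.12,.07)))
print("green",blob((H>45)&(H<80)&(S>110),.003,(.382,.287,.06)))
print("redring",blob(((H<8)|(H>172))&(S>100),.003,(.66,-.078,.06)))
E
```

```text
0.004 977 ((525.6744995117188, 423.17572021484375), 32.0838508605957) [0.51305513 0.42762873 0.00786176]
0.012 87 ((515.8139038085938, 426.7168273925781), 15.508548736572266) [0.50980235 0.42879166 0.02270461]
0.06 780 ((525.5360717773438, 423.02630615234375), 15.178145408630371) [0.52494703 0.42357053 0.07164197]
red top (774, ((525.3750610351562, 423.2069091796875), (28.17255973815918, 28.012357711791992), 69.66974639892578))
blue (285, ((463.5240478515625, 119.76066589355469), (51.42247009277344, 106.33467102050781), 81.62299346923828))
green (557, ((379.9559631347656, 286.100341796875), (77.6035385131836, 57.58580017089844), 2.598938226699829))
redring (87, ((655.2977905273438, -72.31626892089844), (80.09321594238281, 63.20305252075195), 22.627010345458984))
```

```bash
python3 - <<'E'
from h import *
go(.5255,.4231,.018,69.65)
E
```

```text
t 2.20 pos [0.5388 0.4171 0.2004] yaw_y 69.70 tilt [0.0005 0.0022] F [ 0.2 -0.6 -0.6] op 0.0848 j6 -0.60
tool shift cm [ 1.45  0.06 18.24]
turn about tool z (rad) 0.001 levelling [ 0.002 -0.     0.001]
```

Emit:
carry_out:
  commands: "1.5 0 2 0 0 0;0 0 2 0 0 0;0 0 2 0 0 0;0 0 2 0 0 0;0 0 0 0 0 0;0 0 0 0 0 0;0 0 0 0 0 0;0 0 0 0 0 0"

```text
time_s: 3.2
position: [0.5199, 0.4276, 0.1216]
orientation: [0.174, 0.985, 0.003, 0.0]
wrist_force: [0.3, -0.0, 0.9]
opening: 0.0852
```

```bash
cat >> h.py <<'E'
def blob(c,mask,z,near):
    v,u=np.where(mask);P=wplane(c,np.c_[u,v],z);k=np.hypot(P[:,0]-near[0],P[:,1]-near[1])<near[2]
    P=P[k]
    if len(P)<4:return 0
    r=cv2.minAreaRect((P[:,:2]*1000).astype(np.float32));return len(P),np.round(r[0],1),np.round(r[1],1),round(r[2],1)
def hsv(c):
    h=cv2.cvtColor(c["frame"],cv2.COLOR_BGR2HSV);return h[...,0].astype(int),h[...,1],h[...,2]
E
python3 - <<'E'
from h import *
c=wcap("w2");H,S,V=hsv(c)
print(c["s"]["position"],c["s"]["joint_velocities"].round(4))
print("red top",blob(c,((H<8)|(H>172))&(S>180),.07,(.528,.422,.03)))
W=wcloud(c);m=(np.hypot(W[...,0]-.528,W[...,1]-.422)<.06)
p=W[m&(W[...,2]>.004)&(W[...,2]<.011)];print(cv2.minEnclosingCircle((p[:,:2]*1000).astype(np.float32)))
go(.5255,.4231,.018,69.65)
E
```

```text
[0.51991996 0.42755247 0.1215643 ] [ 0.0035 -0.0036 -0.0026 -0.0003  0.0022 -0.0011]
red top (1271, array([519.9, 425.6]), array([28.5, 39.7]), 67.5)
((525.6119995117188, 423.1045227050781), 32.170379638671875)
t 3.25 pos [0.5199 0.4276 0.1216] yaw_y 69.97 tilt [0.0019 0.0049] F [ 0.1 -0.6  0.1] op 0.0851 j6 -0.58
tool shift cm [-0.67 -0.28 10.35]
turn about tool z (rad) 0.006 levelling [0.005 0.    0.006]
```

Emit:
carry_out:
  commands: "-0.7 -0.3 2 0.005 0 0.006;0 0 2 0 0 0;0 0 2 0 0 0;0 0 2 0 0 0;0 0 2 0 0 0;0 0 0.3 0 0 0;0 0 0 0 0 0;0 0 0 0 0 0"

```text
time_s: 4.25
position: [0.5254, 0.4214, 0.0101]
orientation: [0.177, 0.984, -0.001, -0.001]
wrist_force: [-0.2, -0.1, 1.1]
opening: 0.0851
```

```bash
python3 - <<'E'
from h import *
go(.5256,.4231,.018,69.65)
E
```

```text
t 4.25 pos [0.5254 0.4214 0.0101] yaw_y 69.58 tilt [-0.0015 -0.0012] F [-0.2 -0.1  1.1] op 0.0851 j6 -0.58
tool shift cm [ 0.04  0.16 -0.79]
turn about tool z (rad) -0.001 levelling [-0.002 -0.001 -0.001]
```

Emit:
carry_out:
  commands: "0 0.1 -0.7 0 0 0;0 0 0 0 0 0;0 0 0 0 0 0;0 0 0 0 0 0;0 0 0 0 0 0;0 0 0 0 0 0;0 0 0 0 0 0;0 0 0 0 0 0"
  claw: 2.5

```text
time_s: 5.25
position: [0.5267, 0.4231, 0.0194]
orientation: [0.177, 0.984, 0.0, 0.0]
wrist_force: [-0.4, -1.0, 1.0]
opening: 0.0411
```

```bash
python3 - <<'E'
from h import *
go(.656,-.079,.14,69.65)
E
```

```text
t 5.25 pos [0.5267 0.4231 0.0194] yaw_y 69.59 tilt [0.0007 0.0003] F [-0.4 -1.   1. ] op 0.0411 j6 -0.58
tool shift cm [-29.64 -42.53 -12.06]
turn about tool z (rad) -0.001 levelling [ 0.001  0.001 -0.001]
```

Emit:
carry_out:
  commands: "0 0 0 0 0 0;0 0 0 0 0 0;0 0 0 0 0 0;0 0 -2 0 0 0;0 0 -2 0 0 0;0 0 -3 0 0 0;0 0 -3 0 0 0;0 0 -1 0 0 0"

```text
time_s: 6.25
position: [0.5268, 0.4233, 0.1377]
orientation: [0.177, 0.984, 0.001, 0.001]
wrist_force: [0.8, -0.8, -1.4]
opening: 0.0413
```

```bash
python3 - <<'E'
from h import *
go(.656,-.079,.14,69.65)
E
```

```text
t 6.25 pos [0.5268 0.4233 0.1377] yaw_y 69.58 tilt [0.0021 0.0014] F [ 0.8 -0.8 -1.4] op 0.0413 j6 -0.58
tool shift cm [-29.63 -42.56  -0.27]
turn about tool z (rad) -0.001 levelling [ 0.002  0.001 -0.001]
```

Emit:
carry_out:
  commands: "-3 -4.2 0 0 0 0;-3 -4.2 0 0 0 0;-3 -4.2 0 0 0 0;-3 -4.2 0 0 0 0;-3 -4.2 0 0 0 0;-3 -4.2 0 0 0 0;-3 -4.2 0 0 0 0;-2 -3 0 0 0 0"

```text
time_s: 7.25
position: [0.6321, 0.0311, 0.14]
orientation: [0.175, 0.985, 0.003, 0.003]
wrist_force: [0.2, 0.5, -1.8]
opening: 0.0406
```

```bash
python3 - <<'E'
from h import *
go(.656,-.079,.14,69.65)
E
```

```text
t 7.25 pos [0.6321 0.0311 0.14  ] yaw_y 69.87 tilt [0.006 0.004] F [ 0.2  0.5 -1.8] op 0.0406 j6 -1.22
tool shift cm [-6.04 -9.52 -0.03]
turn about tool z (rad) 0.004 levelling [0.006 0.004 0.004]
```

Emit:
carry_out:
  commands: "-2 -3 0 0.006 0.004 0.004;-2 -3 0 0 0 0;-1.5 -2.2 0 0 0 0;0 -0.3 0 0 0 0;0 0 0 0 0 0;0 0 0 0 0 0;0 0 0 0 0 0;0 0 0 0 0 0"

```text
time_s: 8.25
position: [0.6533, -0.0714, 0.1401]
orientation: [0.178, 0.984, -0.0, -0.001]
wrist_force: [-0.3, 0.3, -1.1]
opening: 0.0413
```

```bash
python3 - <<'E'
from h import *
c=wcap("w3")
go(.656,-.079,.14,69.65)
E
```

```text
t 8.30 pos [ 0.6533 -0.0714  0.1401] yaw_y 69.54 tilt [-0.0014  0.0001] F [ 0.6  0.1 -1.9] op 0.0411 j6 -1.37
tool shift cm [-0.52 -0.62  0.01]
turn about tool z (rad) -0.002 levelling [-0.    -0.001 -0.002]
```

View pics/w3.png

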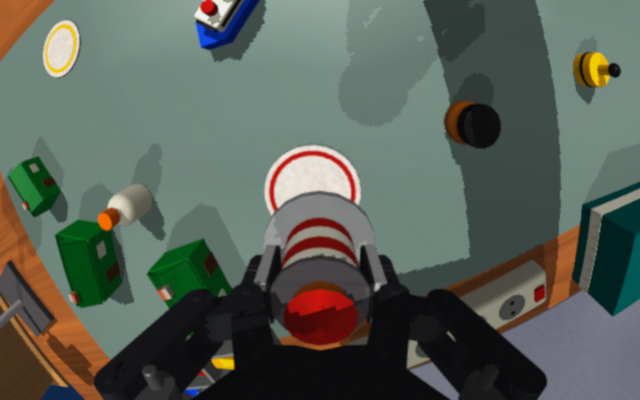

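```bash
cat >> h.py <<'E'
from scipy.optimize import least_squares
def circ(P,r,x0,loss="soft_l1"):
    f=least_squares(lambda q:(np.hypot(P[:,0]-q[0],P[:,1]-q[1])-r)*1000,x0,loss=loss);return f.x,np.sqrt(np.mean(f.fun**2))
def ring(c,mask,z,near,r,rt=.02):
    v,u=np.where(mask);P=wplane(c,np.c_[u,v],z)[:,:2];x=np.array(near[:2])
    for rt in (rt,.008,.004):
        Q=P[abs(np.hypot(P[:,0]-x[0],P[:,1]-x[1])-r)<rt];x,e=circ(Q,r,x)
    return x.round(4),len(Q),round(e,2)
E
python3 - <<'E'
from h import *
c=pickle.load(open("w3.pkl","rb"));H,S,V=hsv(c)
red=((H<8)|(H>172))&(S>110);red[210:]=0;red[:, :230]=0;red[:,390:]=0;red[:130]=0
print("ring",ring(c,red,.003,(.656,-.079),.039))
yel=(H>18)&(H<34)&(S>60);yel[:,100:]=0;yel[90:]=0
print("buoycard",ring(c,yel,.003,(.39,-.29),.027))
W=wcloud(c);p=c["s"]["position"]
near=np.hypot(W[...,0]-p[0],W[...,1]-p[1])<.05
q=W[near&(W[...,2]>.1)];print(np.histogram(q[:,2],20))
f=W[near&(W[...,2]>.115)&(W[...,2]<.132)];print(len(f),cv2.minEnclosingCircle((f[:,:2]*1000).astype(np.float32)),np.median(f[:,2]))
E
```

```text
ring (array([ 0.658 , -0.0798]), 700, np.float64(1.26))
buoycard (array([ 0.3898, -0.2921]), 451, np.float64(1.79))
(array([ 253, 3417,  288,  384,  628,  795,  839,  878,  457, 4240,  881,
       3606, 4437, 1198, 1665, 3212, 3279, 3292, 4033, 1759]), array([0.12087415, 0.126952  , 0.13302984, 0.13910768, 0.14518552,
       0.15126337, 0.15734121, 0.16341905, 0.16949689, 0.17557474,
       0.18165258, 0.18773042, 0.19380826, 0.19988611, 0.20596395,
       0.21204179, 0.21811963, 0.22419748, 0.23027532, 0.23635316,
       0.24243101]))
3628 ((651.4998779296875, -70.17953491210938), 31.53255271911621) 0.12876222596059356
```

```bash
python3 - <<'E'
from h import *
go(.659,-.0804,.0226,69.65)
E
```

```text
t 8.30 pos [ 0.6533 -0.0714  0.1401] yaw_y 69.54 tilt [-0.0014  0.0001] F [ 0.6  0.1 -1.9] op 0.0411 j6 -1.37
tool shift cm [-0.87 -0.64 11.75]
turn about tool z (rad) -0.002 levelling [-0.    -0.001 -0.002]
```

Emit:
carry_out:
  commands: "-0.9 -0.6 0 0 0 0;0 0 2 0 0 0;0 0 2 0 0 0;0 0 2 0 0 0;0 0 1.5 0 0 0;0 0 0 0 0 0;0 0 0 0 0 0;0 0 0 0 0 0"

```text
time_s: 9.3
position: [0.6594, -0.0811, 0.0586]
orientation: [0.178, 0.984, -0.0, -0.001]
wrist_force: [0.2, -0.4, -1.2]
opening: 0.0412
```

```bash
python3 - <<'E'
from h import *
go(.659,-.0804,.0226,69.65)
E
```

```text
t 9.30 pos [ 0.6594 -0.0811  0.0586] yaw_y 69.50 tilt [-0.0029  0.0004] F [ 0.2 -0.4 -1.2] op 0.0412 j6 -1.38
tool shift cm [0.05 0.05 3.6 ]
turn about tool z (rad) -0.003 levelling [-0.001 -0.003 -0.003]
```

Emit:
carry_out:
  commands: "0.05 0.05 1 0 -0.003 -0.003;0 0 1 0 0 0;0 0 0.7 0 0 0;0 0 0.3 0 0 0;0 0 0 0 0 0;0 0 0 0 0 0;0 0 0 0 0 0;0 0 0 0 0 0"

```text
time_s: 10.3
position: [0.6599, -0.0805, 0.0277]
orientation: [0.176, 0.984, -0.0, 0.001]
wrist_force: [0.2, 0.5, -0.7]
opening: 0.0411
```

```bash
python3 - <<'E'
from h import *
go(.659,-.0804,.0226,69.65)
E
```

```text
t 10.30 pos [ 0.6599 -0.0805  0.0277] yaw_y 69.69 tilt [ 0.0021 -0.001 ] F [ 0.2  0.5 -0.7] op 0.0411 j6 -1.38
tool shift cm [ 0.09 -0.02  0.51]
turn about tool z (rad) 0.001 levelling [-0.     0.002  0.001]
```

Emit:
carry_out:
  commands: "0.1 0 0.2 0 0.002 0;0 0 0.2 0 0 0;0 0 0.1 0 0 0;0 0 0 0 0 0;0 0 0 0 0 0;0 0 0 0 0 0;0 0 0 0 0 0;0 0 0 0 0 0"

```text
time_s: 11.3
position: [0.659, -0.0802, 0.0226]
orientation: [0.176, 0.984, -0.0, 0.0]
wrist_force: [0.1, 0.9, -0.9]
opening: 0.0407
```

```bash
python3 - <<'E'
from h import *
go(.659,-.0804,.0226,69.65)
E
```

```text
t 11.30 pos [ 0.659  -0.0802  0.0226] yaw_y 69.69 tilt [ 0.0004 -0.0004] F [ 0.1  0.9 -0.9] op 0.0407 j6 -1.38
tool shift cm [-0.   -0.02 -0.  ]
turn about tool z (rad) 0.001 levelling [-0.     0.     0.001]
```

Emit:
carry_out:
  commands: "0 0 0.1 0 0 0;0 0 0 0 0 0;0 0 0 0 0 0;0 0 0 0 0 0;0 0 0 0 0 0;0 0 0 0 0 0;0 0 0 0 0 0;0 0 0 0 0 0"

```text
time_s: 12.3
position: [0.6596, -0.0805, 0.0225]
orientation: [0.176, 0.984, -0.0, 0.001]
wrist_force: [0.1, 0.3, 0.8]
opening: 0.0413
```

Emit:
carry_out:
  commands: "0 0 0 0 0 0;0 0 0 0 0 0;0 0 0 0 0 0;0 0 0 0 0 0;0 0 0 0 0 0;0 0 0 0 0 0;0 0 -1 0 0 0;0 0 -2 0 0 0"
  claw: 8.5

```text
time_s: 13.3
position: [0.6585, -0.0802, 0.0527]
orientation: [0.176, 0.984, -0.0, -0.0]
wrist_force: [0.2, -0.2, 0.6]
opening: 0.0851
```

Emit:
carry_out:
  commands: "0 0 -3 0 0 0;0 0 -3 0 0 0;0 0 -3 0 0 0;0 0 -3 0 0 0;2 0 0 0 0 0;2 0 0 0 0 0;0 0 0 0 0 0;0 0 0 0 0 0"

```text
time_s: 14.3
position: [0.6236, -0.0667, 0.1909]
orientation: [0.176, 0.984, -0.0, 0.007]
wrist_force: [-0.0, 0.2, -0.3]
opening: 0.0849
```

```bash
python3 - <<'E'
from h import *
c=wcap("w4");H,S,V=hsv(c)
W=wcloud(c);m=(np.hypot(W[...,0]-.658,W[...,1]+.08)<.06)
p=W[m&(W[...,2]>.007)&(W[...,2]<.015)];print(cv2.minEnclosingCircle((p[:,:2]*1000).astype(np.float32)))
red=((H<8)|(H>172))&(S>110)
print("ring",ring(c,red,.003,(.658,-.08),.039,.006))
go(.47,-.085,.2)
E
```

```text
((658.455078125, -79.0381088256836), 31.84917449951172)
ring (array([ 0.6579, -0.0797]), 803, np.float64(1.57))
t 14.35 pos [ 0.6236 -0.0667  0.1908] yaw_y 69.69 tilt [ 0.0128 -0.0025] F [0.5 0.7 0.9] op 0.0851 j6 -1.37
tool shift cm [13.76 -7.05 -1.11]
```

View pics/w4.png

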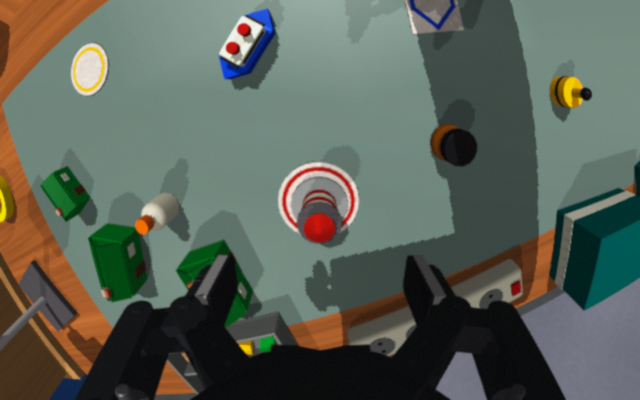

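Emit:
carry_out:
  commands: "3 -1.5 0 0.003 0.012 0;3 -1.5 0 0 0 0;3 -1.5 0 0 0 0;3 -1.5 0 0 0 0;1.2 -0.7 1 0 0 0.15;0 0 1 0 0 0.15;0 0 1 0 0 0.15;0 0 0 0 0 0"

```text
time_s: 15.35
position: [0.4771, -0.0864, 0.1599]
orientation: [0.397, 0.918, -0.0, 0.001]
wrist_force: [0.0, 0.7, 0.4]
opening: 0.0853
```

Emit:
carry_out:
  commands: "0 0 0 0 0 0;0 0 0 0 0 0;0 0 0 0 0 0;0 0 0 0 0 0;0 0 0 0 0 0;0 0 0 0 0 0;0 0 0 0 0 0;0 0 0 0 0 0"

```text
time_s: 16.35
position: [0.4784, -0.0867, 0.1611]
orientation: [0.394, 0.919, -0.0, 0.002]
wrist_force: [-0.6, -0.2, 0.2]
opening: 0.0853
```

```bash
python3 - <<'E'
from h import *
c=wcap("w5")
W=wcloud(c);m=(np.hypot(W[...,0]-.468,W[...,1]+.087)<.07)
for lo,hi in((.005,.03),(.03,.045),(.045,.06)):
    p=W[m&(W[...,2]>lo)&(W[...,2]<hi)];print(lo,len(p),cv2.minAreaRect((p[:,:2]*1000).astype(np.float32)),np.percentile(p[:,2],[50,99]))
go(.468,-.087,.004)
E
```

```text
0.005 990 ((468.5240478515625, -86.54205322265625), (34.7791862487793, 83.33595275878906), 36.926204681396484) [0.02185677 0.02375538]
0.03 1174 ((468.9979248046875, -87.11576843261719), (26.926206588745117, 50.345191955566406), 37.84175491333008) [0.04157475 0.04357597]
0.045 367 ((468.75482177734375, -87.1640625), (12.178021430969238, 32.26223373413086), 38.43029022216797) [0.05366261 0.05527031]
t 16.40 pos [ 0.4784 -0.0867  0.1611] yaw_y 43.64 tilt [ 0.0041 -0.0022] F [ 0.2  0.2 -0. ] op 0.0850 j6 -1.00
tool shift cm [ 0.76 -0.8  15.7 ]
```

View pics/w5.png

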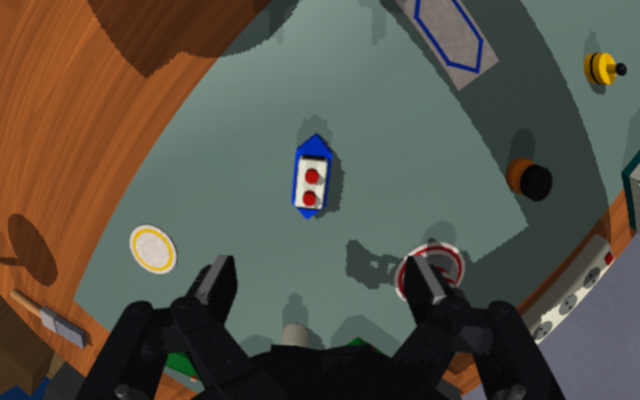

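```bash
python3 - <<'E'
from h import *
go(.4686,-.0868,.005,37.5)
E
```

```text
t 16.40 pos [ 0.4784 -0.0867  0.1611] yaw_y 43.64 tilt [ 0.0041 -0.0022] F [ 0.2  0.2 -0. ] op 0.0850 j6 -1.00
tool shift cm [ 0.74 -0.74 15.6 ]
turn about tool z (rad) 0.107 levelling [0.002 0.004 0.107]
```

Emit:
carry_out:
  commands: "0.7 -0.7 1 0.004 0.003 0.107;0 0 2 0 0 0;0 0 2 0 0 0;0 0 2 0 0 0;0 0 2 0 0 0;0 0 1 0 0 0;0 0 0 0 0 0;0 0 0 0 0 0"

```text
time_s: 17.4
position: [0.4695, -0.087, 0.0593]
orientation: [0.444, 0.896, -0.001, 0.001]
wrist_force: [0.5, -0.5, 0.6]
opening: 0.0848
```

```bash
python3 - <<'E'
from h import *
go(.4686,-.0868,.005,37.5)
E
```

```text
t 17.40 pos [ 0.4695 -0.087   0.0593] yaw_y 37.31 tilt [ 0.0014 -0.0032] F [ 0.5 -0.5  0.6] op 0.0848 j6 -0.89
tool shift cm [ 0.09 -0.06  5.43]
turn about tool z (rad) -0.003 levelling [-0.001  0.003 -0.003]
```

Emit:
carry_out:
  commands: "0.1 0 1 0 0.003 0;0 0 1 0 0 0;0 0 1 0 0 0;0 0 1 0 0 0;0 0 0.6 0 0 0;0 0 0.3 0 0 0;0 0 0 0 0 0;0 0 0 0 0 0"

```text
time_s: 18.4
position: [0.4696, -0.0864, 0.0076]
orientation: [0.444, 0.896, -0.0, 0.001]
wrist_force: [1.1, 0.1, 0.2]
opening: 0.0853
```

```bash
python3 - <<'E'
from h import *
go(.4686,-.0868,.005,37.5)
E
```

```text
t 18.40 pos [ 0.4696 -0.0864  0.0076] yaw_y 37.31 tilt [ 0.0009 -0.001 ] F [1.1 0.1 0.2] op 0.0853 j6 -0.89
tool shift cm [ 0.03 -0.1   0.26]
turn about tool z (rad) -0.003 levelling [ 0.     0.001 -0.003]
```

Emit:
carry_out:
  commands: "0 -0.1 0.6 0 0 0;0 0 0 0 0 0;0 0 0 0 0 0;0 0 0 0 0 0;0 0 0 0 0 0;0 0 0 0 0 0;0 0 0 0 0 0;0 0 0 0 0 0"
  claw: 2.5

```text
time_s: 19.4
position: [0.4692, -0.0872, 0.0019]
orientation: [0.444, 0.896, -0.0, 0.001]
wrist_force: [-0.6, 0.2, -0.0]
opening: 0.0326
```

Emit:
carry_out:
  commands: "0 0 0 0 0 0;0 0 0 0 0 0;0 0 0 0 0 0;0 0 0 0 0 0;0 0 -1 0 0 0;0 0 -2 0 0 0;0 0 -3 0 0 0;0 0 -3 0 0 0"

```text
time_s: 20.4
position: [0.4675, -0.0867, 0.0942]
orientation: [0.444, 0.896, -0.001, -0.001]
wrist_force: [0.2, -0.7, -1.2]
opening: 0.0328
```

```bash
python3 - <<'E'
from h import *
go(.4635,.1198,.13,81.6)
E
```

```text
t 20.40 pos [ 0.4675 -0.0867  0.0942] yaw_y 37.30 tilt [-0.002  -0.0003] F [ 0.2 -0.7 -1.2] op 0.0328 j6 -0.90
tool shift cm [16.67 12.19 -3.58]
turn about tool z (rad) -0.773 levelling [-0.001 -0.002 -0.773]
```

Emit:
carry_out:
  commands: "2 1.5 -1 0 0 0;3 2.2 -1 0 0 0;3 2.2 0 0 0 0;3 2.2 0 0 0 0;3 2.2 0 0 0 0;1.5 1 0 0 0 0;0 0 0 0 0 -0.15;0 0 0 0 0 -0.15"

```text
time_s: 21.4
position: [0.4651, 0.1111, 0.1229]
orientation: [0.302, 0.953, 0.001, 0.004]
wrist_force: [-0.3, 0.2, -0.8]
opening: 0.0329
```

Emit:
carry_out:
  commands: "0 0 0 0 0 -0.15;0 0 0 0 0 -0.15;0 0 0 0 0 -0.12;0 0 0 0 0 0;0 0 0 0 0 0;0 0 0 0 0 0;0 0 0 0 0 0;0 0 0 0 0 0"

```text
time_s: 22.4
position: [0.4646, 0.1113, 0.126]
orientation: [0.092, 0.996, 0.0, 0.005]
wrist_force: [-0.1, -0.1, -1.3]
opening: 0.0327
```

```bash
python3 - <<'E'
from h import *
c=wcap("w6");go(.4635,.1198,.1,81.6)
E
```

```text
t 22.45 pos [0.4646 0.1113 0.126 ] yaw_y 79.43 tilt [ 0.0095 -0.0003] F [-0.5  0.  -1.8] op 0.0327 j6 -1.21
tool shift cm [0.28 0.81 2.6 ]
turn about tool z (rad) -0.038 levelling [ 0.001  0.009 -0.038]
```

View pics/w6.png

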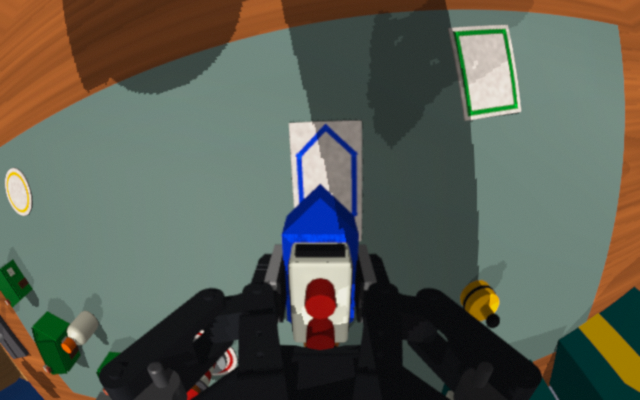

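```bash
cat >> h.py <<'E'
def polyfit(P,verts,x0,tol=(.012,.006,.004)):
    """fit closed outline (fn of params beyond pose -> verts) to points; x=(cx,cy,ang)"""
    def dist(q,P):
        R=np.array([[np.cos(q[2]),-np.sin(q[2])],[np.sin(q[2]),np.cos(q[2])]]);L=(P-q[:2])@R
        D=np.full(len(L),9.)
        for a,b in zip(verts,np.roll(verts,-1,0)):
            t=np.clip(((L-a)@(b-a))/((b-a)@(b-a)),0,1);D=np.minimum(D,np.linalg.norm(L-a-t[:,None]*(b-a),axis=1))
        return D
    q=np.array(x0,float)
    for t in tol:
        Q=P[dist(q,P)<t];q=least_squares(lambda s:dist(s,Q)*1000,q,x_scale=[.01,.01,.1]).x
    return q[:2].round(4),round(np.degrees(q[2]),2),len(Q),round(1000*np.sqrt(np.mean(dist(q,Q)**2)),2)
def fv(a): return np.array([[.052,0],[a,.024],[-a,.024],[-.052,0],[-a,-.024],[a,-.024]])
HV=np.array([[.037,.027],[-.037,.027],[-.037,-.027],[.037,-.027]])
E
python3 - <<'E'
from h import *
for n in("w1","w6","w5"):
    c=pickle.load(open(n+".pkl","rb"));H,S,V=hsv(c)
    m=(H>105)&(H<130)&(S>110)
    if n=="w6": m[184:]=0
    v,u=np.where(m);P=wplane(c,np.c_[u,v],.003)[:,:2]
    for a in(.027,.031,.035): print(n,a,polyfit(P,fv(a),(.4635,.1198,np.radians(171.6))))
    m=(H>45)&(H<80)&(S>90)
    v,u=np.where(m);P=wplane(c,np.c_[u,v],.003)[:,:2]
    if n!="w5":print(n,"hut",polyfit(P,HV,(.380,.286,.045)))
c=pickle.load(open("w6.pkl","rb"));W=wcloud(c);p=c["s"]["position"];H,S,V=hsv(c)
R=Ro.from_quat(c["s"]["orientation"]).as_matrix();L=(W-p)@R
k=(abs(L[...,0])<.06)&(abs(L[...,1])<.03)&(L[...,2]<.02)&(L[...,2]>-.06)
b=k&(H>105)&(H<130)&(S>110);q=L[b];print(len(q),"x",q[:,0].max(),"y at front",[ (round(lo,3),q[(q[:,0]>lo)&(q[:,0]<lo+.004),1].min().round(4),q[(q[:,0]>lo)&(q[:,0]<lo+.004),1].max().round(4)) for lo in np.arange(.012,.044,.004) if ((q[:,0]>lo)&(q[:,0]<lo+.004)).sum()>3],"z",np.percentile(q[:,2],[5,50,95]))
w=k&(S<60)&(V>120)&(L[...,2]<-.033);q=L[w];print("cabin",len(q),cv2.minAreaRect((q[:,:2]*1000).astype(np.float32)),np.median(q[:,2]))
E
```

```text
w1 0.027 (array([0.463 , 0.1197]), np.float64(171.78), 312, np.float64(1.13))
w1 0.031 (array([0.4632, 0.1196]), np.float64(171.7), 312, np.float64(1.4))
w1 0.035 (array([0.4633, 0.1196]), np.float64(171.67), 280, np.float64(1.72))
w1 hut (array([0.3798, 0.2861]), np.float64(2.55), 634, np.float64(1.19))
w6 0.027 (array([0.4621, 0.1198]), np.float64(171.71), 712, np.float64(1.34))
w6 0.031 (array([0.464 , 0.1196]), np.float64(171.67), 712, np.float64(1.42))
w6 0.035 (array([0.4657, 0.1193]), np.float64(171.79), 701, np.float64(1.67))
w6 hut (array([0.3795, 0.2862]), np.float64(2.51), 1020, np.float64(1.25))
w5 0.027 (array([0.4629, 0.1197]), np.float64(172.04), 714, np.float64(1.35))
w5 0.031 (array([0.462 , 0.1202]), np.float64(171.18), 713, np.float64(1.49))
w5 0.035 (array([0.4604, 0.1205]), np.float64(170.89), 669, np.float64(1.68))
3907 x 0.041484955958373225 y at front [(np.float64(0.012), np.float64(-0.0159), np.float64(0.0182)), (np.float64(0.016), np.float64(-0.0158), np.float64(0.0185)), (np.float64(0.02), np.float64(-0.0156), np.float64(0.0182)), (np.float64(0.024), np.float64(-0.0157), np.float64(0.0178)), (np.float64(0.028), np.float64(-0.0122), np.float64(0.0149)), (np.float64(0.032), np.float64(-0.0085), np.float64(0.0105)), (np.float64(0.036), np.float64(-0.0042), np.float64(0.0068)), (np.float64(0.04), np.float64(-0.0001), np.float64(0.0027))] z [-0.02144894 -0.01990949 -0.00444304]
cabin 3143 ((-0.07330322265625, -2.4766483306884766), (33.20079040527344, 44.180397033691406), 89.25672912597656) -0.03985588418195904
```

```bash
python3 - <<'E'
from h import *
go(.463,.1188,.0055,81.75)
E
```

```text
t 22.45 pos [0.4646 0.1113 0.126 ] yaw_y 79.43 tilt [ 0.0095 -0.0003] F [-0.5  0.  -1.8] op 0.0327 j6 -1.21
tool shift cm [ 0.4   0.69 12.05]
turn about tool z (rad) -0.04 levelling [ 0.001  0.009 -0.04 ]
```

Emit:
carry_out:
  commands: "0.3 0.7 0 0.001 0.009 -0.04;0 0 2 0 0 0;0 0 2 0 0 0;0 0 2 0 0 0;0 0 1.5 0 0 0;0 0 0 0 0 0;0 0 0 0 0 0;0 0 0 0 0 0"

```text
time_s: 23.45
position: [0.4641, 0.1214, 0.0499]
orientation: [0.067, 0.998, 0.0, 0.0]
wrist_force: [0.2, -0.3, -0.7]
opening: 0.0327
```

```bash
python3 - <<'E'
from h import *
go(.463,.1188,.0055,81.75)
E
```

```text
t 23.45 pos [0.4641 0.1214 0.0499] yaw_y 82.31 tilt [0.0009 0.0009] F [ 0.2 -0.3 -0.7] op 0.0327 j6 -1.25
tool shift cm [ 0.07 -0.28  4.44]
turn about tool z (rad) 0.01 levelling [0.001 0.001 0.01 ]
```

Emit:
carry_out:
  commands: "0 -0.2 1 0 0 0.01;0 0 1 0 0 0;0 0 1 0 0 0;0 0 0.6 0 0 0;0 0 0.3 0 0 0;0 0 0 0 0 0;0 0 0 0 0 0;0 0 0 0 0 0"

```text
time_s: 24.45
position: [0.4643, 0.1194, 0.0087]
orientation: [0.072, 0.997, 0.001, 0.001]
wrist_force: [1.1, -0.1, -0.7]
opening: 0.0328
```

```bash
python3 - <<'E'
from h import *
go(.463,.1188,.0055,81.75)
E
```

```text
t 24.45 pos [0.4643 0.1194 0.0087] yaw_y 81.70 tilt [0.0019 0.0011] F [ 1.1 -0.1 -0.7] op 0.0328 j6 -1.24
tool shift cm [ 0.12 -0.08  0.32]
turn about tool z (rad) -0.001 levelling [ 0.001  0.002 -0.001]
```

Emit:
carry_out:
  commands: "0.1 -0.1 0.1 0.001 0.002 0;0 0 0.1 0 0 0;0 0 0.1 0 0 0;0 0 0.1 0 0 0;0 0 0 0 0 0;0 0 0 0 0 0;0 0 0 0 0 0;0 0 0 0 0 0"

```text
time_s: 25.45
position: [0.4634, 0.1185, 0.0049]
orientation: [0.072, 0.997, 0.0, 0.0]
wrist_force: [-0.0, -0.7, -0.1]
opening: 0.0331
```

```bash
python3 - <<'E'
from h import *
go(.463,.1188,.0055,81.75)
E
```

```text
t 25.45 pos [0.4634 0.1185 0.0049] yaw_y 81.70 tilt [0.0005 0.0005] F [-0.  -0.7 -0.1] op 0.0331 j6 -1.24
tool shift cm [ 0.05  0.02 -0.06]
turn about tool z (rad) -0.001 levelling [ 0.001  0.    -0.001]
```

Emit:
carry_out:
  commands: "0 0 0 0 0 0;0 0 0 0 0 0;0 0 0 0 0 0;0 0 0 0 0 0;0 0 0 0 0 0;0 0 0 0 0 0;0 0 -1 0 0 0;0 0 -2 0 0 0"
  claw: 8.5

```text
time_s: 26.45
position: [0.4625, 0.1183, 0.0351]
orientation: [0.072, 0.997, -0.0, -0.001]
wrist_force: [-0.7, -0.5, -0.2]
opening: 0.0852
```

Emit:
carry_out:
  commands: "0 0 -3 0 0 0;0 0 -3 0 0 0;0 0 -3 0 0 0;0 0 -3 0 0 0;-3 0 0 0 0 0;-1 0 0 0 0 0;0 0 0 0 0 0;0 0 0 0 0 0"

```text
time_s: 27.45
position: [0.5014, 0.1124, 0.1644]
orientation: [0.072, 0.997, 0.0, 0.0]
wrist_force: [0.1, -0.1, -0.5]
opening: 0.0849
```

```bash
python3 - <<'E'
from h import *
c=wcap("w7");H,S,V=hsv(c)
W=wcloud(c);m=(np.hypot(W[...,0]-.463,W[...,1]-.12)<.07)
for lo,hi in((.008,.03),(.033,.048),(.05,.06)):
    p=W[m&(W[...,2]>lo)&(W[...,2]<hi)];print(lo,len(p),cv2.minAreaRect((p[:,:2]*1000).astype(np.float32)))
b=(H>105)&(H<130)&(S>110)&(abs(W[...,2]-.003)<.004);v,u=np.where(b);print(polyfit(wplane(c,np.c_[u,v],.003)[:,:2],fv(.027),(.463,.1197,np.radians(171.7)),tol=(.006,.004)))
m=(np.hypot(W[...,0]-.627,W[...,1]-.268)<.05)
p=W[m&(W[...,2]>.005)];print("buoy",len(p),p.max(0),p.min(0))
t=p[p[:,2]>.045];print(t.mean(0),cv2.minEnclosingCircle((t[:,:2]*1000).astype(np.float32)))
go(.627,.268,.2)
E
```

```text
0.008 1017 ((464.68853759765625, 119.9747314453125), (34.53177261352539, 83.60694885253906), 81.01288604736328)
0.033 1284 ((464.06341552734375, 119.71796417236328), (25.63715171813965, 50.247169494628906), 82.01020050048828)
0.05 357 ((463.8680725097656, 119.44476318359375), (12.29625415802002, 30.970703125), 79.86363220214844)
(array([0.4628, 0.1197]), np.float64(171.71), 1038, np.float64(1.33))
buoy 1162 [0.64329337 0.28738992 0.06089963] [0.60304024 0.2473745  0.00504194]
[0.62130511 0.26575683 0.05515159] ((623.7027587890625, 267.0384216308594), 7.883946418762207)
t 27.50 pos [0.5014 0.1124 0.1644] yaw_y 81.70 tilt [0.0006 0.0006] F [ 0.5 -0.4  0. ] op 0.0849 j6 -1.27
tool shift cm [-10.19  17.21  -3.54]
```

View pics/w7.png

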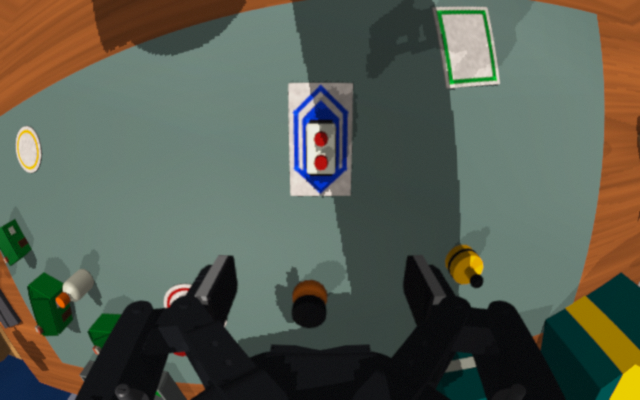

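Emit:
carry_out:
  commands: "-1.5 2.5 0 0 0 0;-1.7 2.8 0 0 0 0;-1.7 2.8 0 0 0 0;-1.7 2.8 0 0 0 0;-1.7 2.8 0 0 0 0;-1.2 2 0 0 0 0;0 0 0 0 0 0;0 0 0 0 0 0"

```text
time_s: 28.5
position: [0.6138, 0.2578, 0.1606]
orientation: [0.072, 0.997, -0.002, -0.005]
wrist_force: [-0.2, 0.3, 0.8]
opening: 0.085
```

```bash
python3 - <<'E'
from h import *
c=wcap("w8");W=wcloud(c)
m=(np.hypot(W[...,0]-.627,W[...,1]-.268)<.05)
p=W[m&(W[...,2]>.012)&(W[...,2]<.033)];print("buoy",len(p),p.max(0),p.min(0),cv2.minEnclosingCircle((p[:,:2]*1000).astype(np.float32)))
p=W[m&(W[...,2]>.027)&(W[...,2]<.033)];print("top face",len(p),cv2.minEnclosingCircle((p[:,:2]*1000).astype(np.float32)))
go(.6235,.2675,.003,81.7)
E
```

```text
buoy 1173 [0.64346951 0.28801896 0.03284087] [0.60427314 0.24876748 0.01304619] ((623.781005859375, 268.1936950683594), 20.475000381469727)
top face 1014 ((624.1815185546875, 268.0533752441406), 20.15883445739746)
t 28.55 pos [0.6139 0.2578 0.1607] yaw_y 81.74 tilt [-0.0091 -0.0023] F [-0.1 -0.4  0.2] op 0.0851 j6 -1.08
tool shift cm [-0.95  1.16 15.76]
turn about tool z (rad) 0.001 levelling [-0.004 -0.009  0.001]
```

Buoy centre is at (0.624, 0.268).

Emit:
carry_out:
  commands: "-1 1.2 1 -0.004 -0.009 0;0 0 2 0 0 0;0 0 2 0 0 0;0 0 2 0 0 0;0 0 2 0 0 0;0 0 1 0 0 0;0 0 0 0 0 0;0 0 0 0 0 0"

```text
time_s: 29.55
position: [0.6278, 0.2688, 0.0554]
orientation: [0.073, 0.997, 0.001, 0.002]
wrist_force: [-0.7, -0.5, 0.7]
opening: 0.0848
```

```bash
python3 - <<'E'
from h import *
go(.624,.268,.004,81.7)
E
```

```text
t 29.55 pos [0.6278 0.2688 0.0554] yaw_y 81.61 tilt [0.0035 0.0015] F [-0.7 -0.5  0.7] op 0.0848 j6 -1.06
tool shift cm [ 0.38 -0.15  5.14]
turn about tool z (rad) -0.002 levelling [ 0.002  0.003 -0.002]
```

Emit:
carry_out:
  commands: "0.35 -0.15 1 0.002 0.003 0;0 0 1 0 0 0;0 0 1 0 0 0;0 0 1 0 0 0;0 0 0.6 0 0 0;0 0 0.2 0 0 0;0 0 0 0 0 0;0 0 0 0 0 0"

```text
time_s: 30.55
position: [0.6247, 0.2681, 0.0051]
orientation: [0.073, 0.997, 0.0, 0.001]
wrist_force: [0.0, 0.4, 0.6]
opening: 0.0849
```

```bash
python3 - <<'E'
from h import *
go(.624,.268,.004,81.7)
E
```

```text
t 30.55 pos [0.6247 0.2681 0.0051] yaw_y 81.61 tilt [0.0017 0.0005] F [0.  0.4 0.6] op 0.0849 j6 -1.06
tool shift cm [ 0.06 -0.02  0.11]
turn about tool z (rad) -0.002 levelling [ 0.001  0.002 -0.002]
```

Emit:
carry_out:
  commands: "0.05 0 0 0 0.002 0;0 0 0 0 0 0;0 0 0 0 0 0;0 0 0 0 0 0;0 0 0 0 0 0;0 0 0 0 0 0;0 0 0 0 0 0;0 0 0 0 0 0"
  claw: 2.5

```text
time_s: 31.55
position: [0.6246, 0.2684, 0.0062]
orientation: [0.073, 0.997, 0.001, 0.0]
wrist_force: [-0.3, -0.0, -0.1]
opening: 0.0384
```

Emit:
carry_out:
  commands: "0 0 0 0 0 0;0 0 0 0 0 0;0 0 0 0 0 0;0 0 -1 0 0 0;0 0 -2 0 0 0;0 0 -3 0 0 0;0 0 -3 0 0 0;0 0 -2 0 0 0"

```text
time_s: 32.55
position: [0.6242, 0.2681, 0.1231]
orientation: [0.073, 0.997, 0.001, 0.0]
wrist_force: [0.0, 0.1, -0.5]
opening: 0.0382
```

```bash
python3 - <<'E'
from h import *
go(.3898,-.2921,.12,81.7)
E
```

```text
t 32.55 pos [0.6242 0.2681 0.1231] yaw_y 81.61 tilt [0.0005 0.0011] F [ 0.   0.1 -0.5] op 0.0382 j6 -1.06
tool shift cm [ 15.01 -58.84   0.23]
turn about tool z (rad) -0.002 levelling [ 0.001  0.    -0.002]
```

Emit:
carry_out:
  commands: "0.7 -3 0 0 0 0;1 -4 0 0 0 0;1 -4 0 0 0 0;1 -4 0 0 0 0;1 -4 0 0 0 0;1 -4 0 0 0 0;1 -4 0 0 0 0;1 -4 0 0 0 0"

```text
time_s: 33.55
position: [0.505, -0.0324, 0.1358]
orientation: [0.071, 0.997, 0.003, 0.01]
wrist_force: [0.7, -0.0, -0.7]
opening: 0.0383
```

```bash
python3 - <<'E'
from h import *
go(.3898,-.2921,.12,81.7)
E
```

```text
t 33.55 pos [ 0.505  -0.0324  0.1358] yaw_y 81.87 tilt [0.0194 0.0043] F [ 0.7 -0.  -0.7] op 0.0383 j6 -1.57
tool shift cm [  7.76 -27.34   1.25]
turn about tool z (rad) 0.003 levelling [0.007 0.019 0.003]
```

Emit:
carry_out:
  commands: "1.2 -4 0.3 0.007 0.019 0;1.2 -4 0.3 0 0.005 0;1.2 -4 0.3 0 0.005 0;1.2 -4 0.3 0 0 0;1 -3.5 0 0 0 0;0.5 -1.5 0 0 0 0;0 0 0 0 0 0;0 0 0 0 0 0"

```text
time_s: 34.55
position: [0.4122, -0.2401, 0.133]
orientation: [0.072, 0.997, -0.002, 0.001]
wrist_force: [-0.6, -0.3, -1.9]
opening: 0.0382
```

```bash
python3 - <<'E'
from h import *
c=wcap("w9");go(.3898,-.2921,.12,81.7)
E
```

```text
t 34.60 pos [ 0.4123 -0.24    0.133 ] yaw_y 81.71 tilt [ 0.0009 -0.0039] F [ 0.8  0.7 -1.5] op 0.0382 j6 -2.01
tool shift cm [ 1.48 -5.47  1.31]
turn about tool z (rad) 0.0 levelling [-0.004  0.001  0.   ]
```

View pics/w9.png

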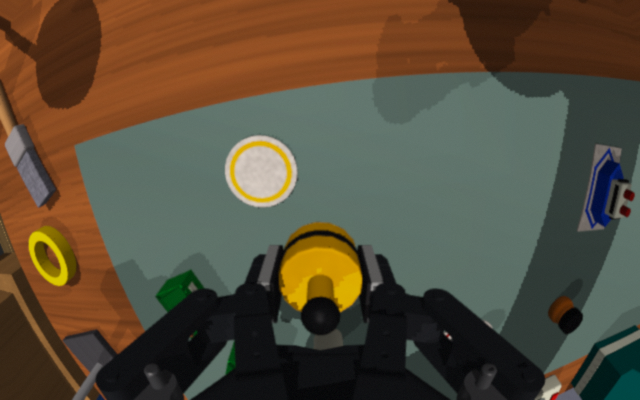

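```bash
python3 - <<'E'
from h import *
c=pickle.load(open("w9.pkl","rb"));H,S,V=hsv(c)
y=(H>18)&(H<34)&(S>90);y[220:]=0;y[:110]=0;y[:,:215]=0;y[:,310:]=0
print("card",ring(c,y,.003,(.39,-.292),.027))
W=wcloud(c);p=c["s"]["position"];L=(W-p)@Ro.from_quat(c["s"]["orientation"]).as_matrix()
k=(np.hypot(L[...,0],L[...,1])<.03)&(H>15)&(H<36)&(S>120)&(L[...,2]<.01)
q=L[k];print(np.histogram(q[:,2],12))
t=q[(q[:,2]>-.032)&(q[:,2]<-.02)];print(len(t),np.median(t[:,2]),cv2.minEnclosingCircle((t[:,:2]*1000).astype(np.float32)))
print(q[:,:2].min(0),q[:,:2].max(0))
E
```

```text
card (array([ 0.3898, -0.2918]), 1030, np.float64(1.58))
(array([  59,   74,  178,  151,  163, 3651,  341,  339,  217,  144,  232,
        144]), array([-0.04778666, -0.04333449, -0.03888233, -0.03443017, -0.02997801,
       -0.02552585, -0.02107369, -0.01662153, -0.01216937, -0.00771721,
       -0.00326505,  0.00118711,  0.00563927]))
3973 -0.023702765858791455 ((-0.4943840205669403, 1.6099743843078613), 21.013179779052734)
[-0.01724275 -0.01807361] [0.02053246 0.02070248]
```

Emit:
carry_out:
  commands: "0.5 -2 0 -0.004 0 0;0.5 -2 0 0 0 0;0.3 -1.2 0 0 0 0;0 0 2 0 0 0;0 0 2 0 0 0;0 0 2 0 0 0;0 0 1 0 0 0;0 0 0 0 0 0"

```text
time_s: 35.6
position: [0.3952, -0.2863, 0.0618]
orientation: [0.069, 0.998, 0.0, 0.001]
wrist_force: [-0.3, -0.7, -0.1]
opening: 0.0383
```

```bash
python3 - <<'E'
from h import *
go(.3901,-.2932,.0093,81.7)
E
```

```text
t 35.60 pos [ 0.3952 -0.2863  0.0618] yaw_y 82.14 tilt [0.0023 0.0003] F [-0.3 -0.7 -0.1] op 0.0383 j6 -2.13
tool shift cm [ 0.42 -0.75  5.25]
turn about tool z (rad) 0.008 levelling [0.001 0.002 0.008]
```

Emit:
carry_out:
  commands: "0.35 -0.65 1 0 0.002 0.008;0 0 1 0 0 0;0 0 1 0 0 0;0 0 0.8 0 0 0;0 0 0.5 0 0 0;0 0 0.2 0 0 0;0 0 0 0 0 0;0 0 0 0 0 0"

```text
time_s: 36.6
position: [0.3914, -0.2932, 0.0149]
orientation: [0.073, 0.997, -0.0, 0.001]
wrist_force: [0.1, 0.2, -1.1]
opening: 0.0384
```

```bash
python3 - <<'E'
from h import *
go(.3901,-.2932,.0093,81.7)
E
```

```text
t 36.60 pos [ 0.3914 -0.2932  0.0149] yaw_y 81.66 tilt [ 0.0016 -0.0005] F [ 0.1  0.2 -1.1] op 0.0384 j6 -2.13
tool shift cm [ 0.13 -0.02  0.56]
turn about tool z (rad) -0.001 levelling [-0.     0.002 -0.001]
```

Emit:
carry_out:
  commands: "0.1 0 0.2 0 0.002 0;0 0 0.2 0 0 0;0 0 0.15 0 0 0;0 0 0 0 0 0;0 0 0 0 0 0;0 0 0 0 0 0;0 0 0 0 0 0;0 0 0 0 0 0"

```text
time_s: 37.6
position: [0.3906, -0.2933, 0.0094]
orientation: [0.073, 0.997, -0.0, 0.0]
wrist_force: [-0.1, 0.8, -0.6]
opening: 0.0386
```

```bash
python3 - <<'E'
from h import *
go(.3901,-.2932,.0093,81.7)
E
```

```text
t 37.60 pos [ 0.3906 -0.2933  0.0094] yaw_y 81.66 tilt [ 0.0002 -0.0008] F [-0.1  0.8 -0.6] op 0.0386 j6 -2.13
tool shift cm [0.05 0.   0.01]
turn about tool z (rad) -0.001 levelling [-0.001  0.    -0.001]
```

Emit:
carry_out:
  commands: "0.05 0 0.05 0 0 0;0 0 0 0 0 0;0 0 0 0 0 0;0 0 0 0 0 0;0 0 0 0 0 0;0 0 0 0 0 0;0 0 0 0 0 0;0 0 0 0 0 0"

```text
time_s: 38.6
position: [0.3904, -0.2933, 0.0092]
orientation: [0.073, 0.997, -0.001, 0.0]
wrist_force: [-0.4, 1.7, 1.0]
opening: 0.0381
```

Emit:
carry_out:
  commands: "0 0 0 0 0 0;0 0 0 0 0 0;0 0 0 0 0 0;0 0 0 0 0 0;0 0 0 0 0 0;0 0 0 0 0 0;0 0 -1 0 0 0;0 0 -2 0 0 0"
  claw: 8.5

```text
time_s: 39.6
position: [0.3896, -0.2927, 0.0394]
orientation: [0.073, 0.997, 0.0, -0.001]
wrist_force: [0.6, 0.2, -0.1]
opening: 0.0849
```

Emit:
carry_out:
  commands: "0 0 -3 0 0 0;0 0 -3 0 0 0;0 0 -3 0 0 0;0 0 -3 0 0 0;-3 0 0 0 0 0;-3 0 0 0 0 0;-1 0 0 0 0 0;0 0 0 0 0 0"

```text
time_s: 40.6
position: [0.4601, -0.3029, 0.1703]
orientation: [0.073, 0.997, -0.001, 0.001]
wrist_force: [0.4, 1.5, 0.3]
opening: 0.085
```

```bash
python3 - <<'E'
from h import *
c=wcap("w10");H,S,V=hsv(c);W=wcloud(c)
m=(np.hypot(W[...,0]-.39,W[...,1]+.292)<.035)
p=W[m&(W[...,2]>.028)&(W[...,2]<.037)];print("buoy",len(p),cv2.minEnclosingCircle((p[:,:2]*1000).astype(np.float32)))
y=(H>18)&(H<34)&(S>90)&(W[...,2]<.008);print("card",ring(c,y,.003,(.39,-.292),.027,.005))
m=(np.hypot(W[...,0]-.52,W[...,1]+.4)<.055)
for lo,hi in((.008,.06),(.027,.06)):
    p=W[m&(W[...,2]>lo)&(W[...,2]<hi)];print("hut",len(p),cv2.minAreaRect((p[:,:2]*1000).astype(np.float32)),p[:,2].max())
go(.52,-.4,.16,107)
E
```

```text
buoy 1198 ((390.692626953125, -291.92449951171875), 20.163463592529297)
card (array([ 0.3894, -0.2918]), 946, np.float64(1.65))
hut 2275 ((519.4777221679688, -403.9305114746094), (61.7161750793457, 42.02571487426758), 17.707523345947266) 0.05263924299758144
hut 1759 ((519.587890625, -404.0506896972656), (62.07644271850586, 40.95159912109375), 18.45265007019043) 0.05263924299758144
t 40.65 pos [ 0.4596 -0.3029  0.1703] yaw_y 81.63 tilt [ 0.0024 -0.0026] F [0.2 0.1 0.3] op 0.0853 j6 -2.06
tool shift cm [-7.38 -8.73  1.07]
turn about tool z (rad) -0.443 levelling [-0.003  0.002 -0.443]
```

View pics/w10.png

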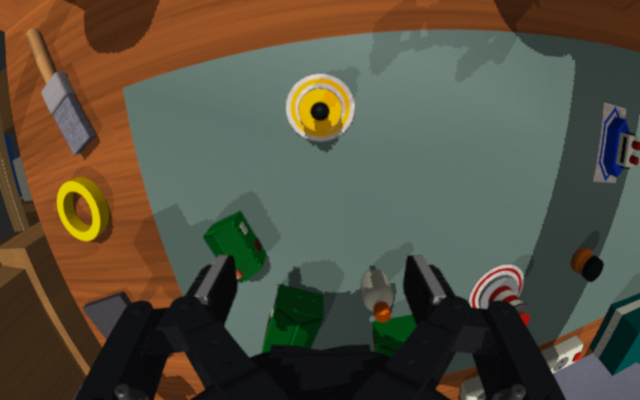

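Emit:
carry_out:
  commands: "-2 -2.4 0 0 0 0;-2.3 -2.8 0 0 0 0;-2 -2.5 0 0 0 0;-0.5 -0.7 0 0 0 -0.15;0 0 0 0 0 -0.15;0 0 0 0 0 -0.14;0 0 0 0 0 0;0 0 0 0 0 0"

```text
time_s: 41.65
position: [0.5067, -0.3963, 0.1692]
orientation: [-0.149, 0.989, 0.002, -0.002]
wrist_force: [0.9, -0.3, 0.1]
opening: 0.0851
```

```bash
python3 - <<'E'
from h import *
c=wcap("w11");W=wcloud(c)
m=(np.hypot(W[...,0]-.52,W[...,1]+.404)<.055)
for lo,hi in((.008,.06),(.024,.06),(.04,.06)):
    p=W[m&(W[...,2]>lo)&(W[...,2]<hi)];print("hut",len(p),cv2.minAreaRect((p[:,:2]*1000).astype(np.float32)),p[:,2].max())
go(.5195,-.404,.004,108)
E
```

```text
hut 2892 ((519.3906860351562, -404.4339904785156), (61.441471099853516, 41.28614807128906), 18.057100296020508) 0.05353505642859463
hut 2722 ((519.5930786132812, -404.5523681640625), (61.22834396362305, 41.0367431640625), 17.768949508666992) 0.05353505642859463
hut 1720 ((519.7769775390625, -404.4267883300781), (60.81635665893555, 29.143766403198242), 17.724380493164062) 0.05353505642859463
t 41.70 pos [ 0.5067 -0.3963  0.1692] yaw_y 107.21 tilt [-0.0051  0.0029] F [ 0.4 -0.2 -0.2] op 0.0850 j6 -2.58
tool shift cm [-1.06 -1.18 16.51]
turn about tool z (rad) -0.014 levelling [ 0.004 -0.004 -0.014]
```

View pics/w11.png

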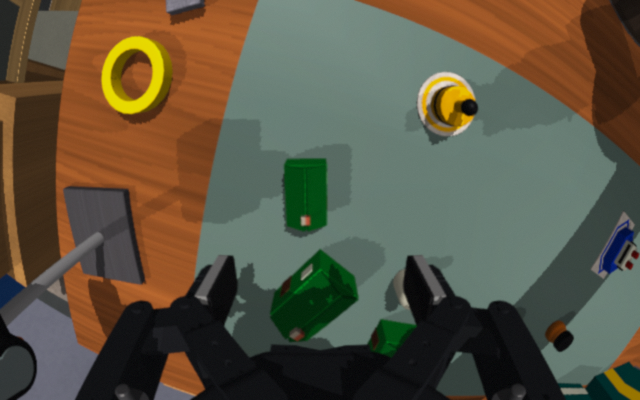

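Emit:
carry_out:
  commands: "-1 -1.2 1 0.004 -0.004 -0.014;0 0 2 0 0 0;0 0 2 0 0 0;0 0 2 0 0 0;0 0 2 0 0 0;0 0 1.5 0 0 0;0 0 0 0 0 0;0 0 0 0 0 0"

```text
time_s: 42.7
position: [0.5245, -0.4077, 0.0579]
orientation: [-0.154, 0.988, -0.001, 0.001]
wrist_force: [0.8, -1.0, -0.4]
opening: 0.0855
```

```bash
python3 - <<'E'
from h import *
go(.5196,-.4045,.004,108)
E
```

```text
t 42.70 pos [ 0.5245 -0.4077  0.0579] yaw_y 107.76 tilt [ 0.0026 -0.0015] F [ 0.8 -1.  -0.4] op 0.0855 j6 -2.59
tool shift cm [0.38 0.46 5.39]
turn about tool z (rad) -0.004 levelling [-0.002  0.002 -0.004]
```

Emit:
carry_out:
  commands: "0.35 0.4 1 -0.002 0.002 -0.004;0 0 1 0 0 0;0 0 1 0 0 0;0 0 1 0 0 0;0 0 0.8 0 0 0;0 0 0.2 0 0 0;0 0 0 0 0 0;0 0 0 0 0 0"

```text
time_s: 43.7
position: [0.5203, -0.4053, 0.0056]
orientation: [-0.156, 0.988, -0.001, 0.001]
wrist_force: [-0.0, 0.3, 0.2]
opening: 0.0851
```

```bash
python3 - <<'E'
from h import *
go(.5196,-.4045,.004,108)
E
```

```text
t 43.70 pos [ 0.5203 -0.4053  0.0056] yaw_y 108.00 tilt [ 0.0014 -0.0013] F [-0.   0.3  0.2] op 0.0851 j6 -2.59
tool shift cm [0.04 0.1  0.16]
turn about tool z (rad) -0.0 levelling [-0.002  0.001 -0.   ]
```

Emit:
carry_out:
  commands: "0 0.1 0 0 0 0;0 0 0 0 0 0;0 0 0 0 0 0;0 0 0 0 0 0;0 0 0 0 0 0;0 0 0 0 0 0;0 0 0 0 0 0;0 0 0 0 0 0"
  claw: 2.5

```text
time_s: 44.7
position: [0.5204, -0.4047, 0.0066]
orientation: [-0.156, 0.988, -0.001, 0.001]
wrist_force: [-0.5, -0.7, 0.2]
opening: 0.039
```

Emit:
carry_out:
  commands: "0 0 0 0 0 0;0 0 0 0 0 0;0 0 0 0 0 0;0 0 -1 0 0 0;0 0 -2 0 0 0;0 0 -3 0 0 0;0 0 -3 0 0 0;0 0 -3 0 0 0"

```text
time_s: 45.7
position: [0.5193, -0.4038, 0.1328]
orientation: [-0.156, 0.988, -0.001, 0.0]
wrist_force: [0.4, -0.2, -0.9]
opening: 0.0389
```

```bash
python3 - <<'E'
from h import *
go(.45,-.0,.13,92.5);go(.3796,.2861,.13,92.5)
E
```

```text
t 45.70 pos [ 0.5193 -0.4038  0.1328] yaw_y 108.00 tilt [ 0.001 -0.001] F [ 0.4 -0.2 -0.9] op 0.0389 j6 -2.59
tool shift cm [-5.88 40.54  0.24]
turn about tool z (rad) 0.27 levelling [-0.001  0.001  0.27 ]
t 45.70 pos [ 0.5193 -0.4038  0.1328] yaw_y 108.00 tilt [ 0.001 -0.001] F [ 0.4 -0.2 -0.9] op 0.0389 j6 -2.59
tool shift cm [-8.03 69.93  0.2 ]
turn about tool z (rad) 0.27 levelling [-0.001  0.001  0.27 ]
```

Emit:
carry_out:
  commands: "-0.8 3 0 0 0 0;-1 4 0 0 0 0;-1 4 0 0 0 0;-1 4 0 0 0 0;-1 4 0 0 0 0;-1 4 0 0 0 0;-1 4 0 0 0 0;-1 4 0 0 0 0"

```text
time_s: 46.7
position: [0.5014, -0.0808, 0.1461]
orientation: [-0.154, 0.988, -0.007, 0.008]
wrist_force: [0.4, -0.4, -1.3]
opening: 0.0393
```

```bash
python3 - <<'E'
from h import *
go(.41,.27,.13,92.5)
E
```

```text
t 46.70 pos [ 0.5014 -0.0808  0.1461] yaw_y 107.73 tilt [ 0.0182 -0.011 ] F [ 0.4 -0.4 -1.3] op 0.0393 j6 -2.09
tool shift cm [-1.97 36.22  1.05]
turn about tool z (rad) 0.266 levelling [-0.014  0.016  0.266]
```

Emit:
carry_out:
  commands: "-0.2 4 0.2 -0.014 0.016 0;-0.2 4 0.2 -0.004 0.004 0;-0.2 4 0.2 -0.004 0.004 0;-0.2 4 0.2 -0.004 0.004 0;-0.2 4 0.2 -0.004 0.004 0;-0.2 4 0.2 0 0 0;-0.2 4 0 0 0 0;0 2 0 0 0 0"

```text
time_s: 47.7
position: [0.4233, 0.2202, 0.1462]
orientation: [-0.155, 0.988, 0.006, -0.003]
wrist_force: [-0.1, 0.3, -1.3]
opening: 0.039
```

```bash
python3 - <<'E'
from h import *
go(.41,.27,.13,92.5)
E
```

```text
t 47.70 pos [0.4233 0.2202 0.1462] yaw_y 107.80 tilt [-0.0079  0.0105] F [-0.1  0.3 -1.3] op 0.0390 j6 -1.49
tool shift cm [-0.26  5.12  1.68]
turn about tool z (rad) 0.267 levelling [ 0.012 -0.006  0.267]
```

Emit:
carry_out:
  commands: "0 1.5 0.5 0.012 -0.006 0.14;0 0.5 0.5 0 0 0.12;0 0 0 0 0 0;0 0 0 0 0 0;0 0 0 0 0 0;0 0 0 0 0 0;0 0 0 0 0 0;0 0 0 0 0 0"

```text
time_s: 48.7
position: [0.4188, 0.2415, 0.1418]
orientation: [-0.026, 1.0, 0.001, 0.004]
wrist_force: [-0.0, -0.3, -1.2]
opening: 0.0391
```

```bash
python3 - <<'E'
from h import *
c=wcap("w12");go(.3796,.2861,.13,92.5)
H,S,V=hsv(c);W=wcloud(c)
m=(H>45)&(H<80)&(S>90)&(W[...,2]<.012)&(np.hypot(W[...,0]-.38,W[...,1]-.286)<.07)
v,u=np.where(m);print("card",polyfit(wplane(c,np.c_[u,v],.003)[:,:2],HV,(.3797,.2861,.044),tol=(.006,.004)))
p=c["s"]["position"];L=(W-p)@Ro.from_quat(c["s"]["orientation"]).as_matrix()
k=(abs(L[...,0])<.045)&(abs(L[...,1])<.027)&(H>45)&(H<85)&(S>100)&(L[...,2]<.008)&(L[...,2]>-.06)
q=L[k];print(len(q),np.histogram(q[:,2],10));print(q.min(0),q.max(0))
r=q[q[:,2]<q[:,2].min()+.006];print("ridge",r.mean(0),np.polyfit(r[:,0],r[:,1],1),r.min(0),r.max(0))
r=q[(q[:,2]>-.024)&(q[:,2]<-.0)];print("walls",r.min(0),r.max(0))
E
```

```text
t 48.75 pos [0.4188 0.2415 0.1418] yaw_y 93.01 tilt [0.0072 0.003 ] F [ 0.   0.1 -1.1] op 0.0389 j6 -1.16
tool shift cm [3.69 4.65 1.17]
turn about tool z (rad) 0.009 levelling [0.003 0.007 0.009]
card (array([0.3798, 0.2863]), np.float64(2.54), 1218, np.float64(1.26))
12308 (array([3366, 3325, 2993,  694,  423,  335,  369,  309,  259,  235]), array([-0.04299356, -0.03801029, -0.03302701, -0.02804374, -0.02306047,
       -0.0180772 , -0.01309393, -0.00811065, -0.00312738,  0.00185589,
        0.00683916]))
[-0.02975826 -0.01947292 -0.04299356] [0.03226282 0.02153462 0.00683916]
ridge [ 0.00919252  0.00127652 -0.03958655] [-0.00053846  0.00128147] [-0.02772759 -0.00877905 -0.04299356] [ 0.03185631  0.0107413  -0.0370006 ]
walls [ 0.00991668 -0.01947292 -0.02399538] [ 3.18697056e-02  2.11138554e-02 -1.39852479e-05]
```

View pics/w12.png

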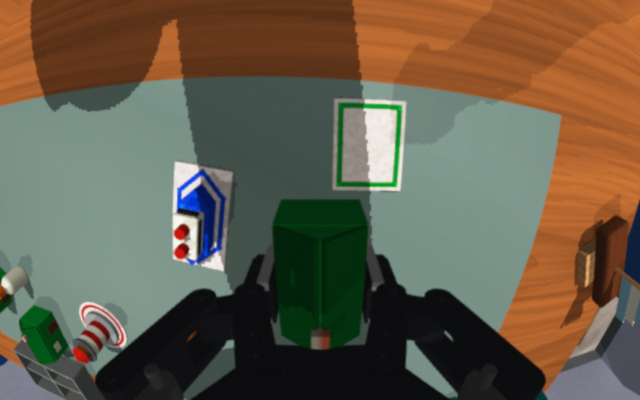

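Emit:
carry_out:
  commands: "1.2 1.5 0 0.003 0.007 0.009;1.5 1.8 0 0 0 0;0.8 1 0 0 0 0;0 0 1.5 0 0 0;0 0 2 0 0 0;0 0 2 0 0 0;0 0 1 0 0 0;0 0 0 0 0 0"

```text
time_s: 49.75
position: [0.3819, 0.2846, 0.0754]
orientation: [-0.022, 1.0, 0.0, 0.001]
wrist_force: [-0.3, 1.0, -0.2]
opening: 0.0388
```

```bash
python3 - <<'E'
from h import *
go(.3808,.2851,.0098,92.54)
E
```

```text
t 49.75 pos [0.3819 0.2846 0.0754] yaw_y 92.56 tilt [0.0018 0.0003] F [-0.3  1.  -0.2] op 0.0388 j6 -1.04
tool shift cm [0.12 0.05 6.55]
turn about tool z (rad) 0.0 levelling [0.    0.002 0.   ]
```

Emit:
carry_out:
  commands: "0.1 0 1.2 0 0.002 0;0 0 1.2 0 0 0;0 0 1.2 0 0 0;0 0 1 0 0 0;0 0 0.7 0 0 0;0 0 0.3 0 0 0;0 0 0 0 0 0;0 0 0 0 0 0"

```text
time_s: 50.75
position: [0.3818, 0.2851, 0.0165]
orientation: [-0.022, 1.0, 0.001, 0.001]
wrist_force: [0.3, -0.2, -0.3]
opening: 0.0392
```

```bash
python3 - <<'E'
from h import *
go(.3808,.2851,.0098,92.54)
E
```

```text
t 50.75 pos [0.3818 0.2851 0.0165] yaw_y 92.56 tilt [0.0011 0.0011] F [ 0.3 -0.2 -0.3] op 0.0392 j6 -1.04
tool shift cm [0.1  0.   0.67]
turn about tool z (rad) 0.0 levelling [0.001 0.001 0.   ]
```

Emit:
carry_out:
  commands: "0.1 0 0.2 0 0.001 0;0 0 0.2 0 0 0;0 0 0.15 0 0 0;0 0 0.1 0 0 0;0 0 0 0 0 0;0 0 0 0 0 0;0 0 0 0 0 0;0 0 0 0 0 0"

```text
time_s: 51.75
position: [0.3811, 0.2853, 0.0102]
orientation: [-0.022, 1.0, 0.001, 0.001]
wrist_force: [0.3, 0.8, -1.6]
opening: 0.039
```

```bash
python3 - <<'E'
from h import *
go(.3808,.2851,.0098,92.54)
E
```

```text
t 51.75 pos [0.3811 0.2853 0.0102] yaw_y 92.55 tilt [0.0011 0.0018] F [ 0.3  0.8 -1.6] op 0.0390 j6 -1.04
tool shift cm [ 0.03 -0.02  0.04]
turn about tool z (rad) 0.0 levelling [0.002 0.001 0.   ]
```

Emit:
carry_out:
  commands: "0 0 0.1 0.002 0.001 0;0 0 0.05 0 0 0;0 0 0 0 0 0;0 0 0 0 0 0;0 0 0 0 0 0;0 0 0 0 0 0;0 0 0 0 0 0;0 0 0 0 0 0"

```text
time_s: 52.75
position: [0.3812, 0.2854, 0.0096]
orientation: [-0.022, 1.0, -0.0, 0.0]
wrist_force: [-0.9, 0.4, 2.3]
opening: 0.0388
```

Emit:
carry_out:
  commands: "0 0 0 0 0 0;0 0 0 0 0 0;0 0 0 0 0 0;0 0 0 0 0 0;0 0 0 0 0 0;0 0 0 0 0 0;0 0 -1 0 0 0;0 0 -2 0 0 0"
  claw: 8.5

```text
time_s: 53.75
position: [0.3804, 0.2849, 0.0399]
orientation: [-0.022, 1.0, -0.001, -0.001]
wrist_force: [0.2, -0.4, 1.1]
opening: 0.0849
```

Emit:
carry_out:
  commands: "0 0 -3 0 0 0;0 0 -3 0 0 0;0 0 -3 0 0 0;0 0 -3 0 0 0;-3 0 0 0 0 0;-3 0 0 0 0 0;-1 0 0 0 0 0;0 0 0 0 0 0"

```text
time_s: 54.75
position: [0.4514, 0.2882, 0.1707]
orientation: [-0.023, 1.0, 0.0, 0.001]
wrist_force: [-0.6, -0.2, -0.3]
opening: 0.0851
```

```bash
python3 - <<'E'
from h import *
from station import capture
c=wcap("w13");H,S,V=hsv(c);W=wcloud(c)
m=(np.hypot(W[...,0]-.38,W[...,1]-.286)<.05)
for lo,hi in((.012,.06),(.027,.06),(.045,.06)):
    p=W[m&(W[...,2]>lo)&(W[...,2]<hi)];print("hut",len(p),cv2.minAreaRect((p[:,:2]*1000).astype(np.float32)),p[:,2].max())
m=(H>45)&(H<80)&(S>90)&(W[...,2]<.01)&(np.hypot(W[...,0]-.38,W[...,1]-.286)<.07)
v,u=np.where(m);print("card",polyfit(wplane(c,np.c_[u,v],.003)[:,:2],HV,(.3797,.2861,.044),tol=(.006,.004)))
go(.4,.3,.2)
for n in("top","scene"):
    d=capture(n);cv2.imwrite(f"pics/{n}1.png",d["frame"])
a=cv2.imread("pics/top1.png")[110:290,130:480];cv2.imwrite("pics/top1c.png",cv2.resize(a,None,fx=2.28,fy=2.28,interpolation=3))
E
```

```text
hut 3089 ((380.2029724121094, 286.41949462890625), (60.235172271728516, 41.10188674926758), 3.1724655628204346) 0.056511050582046585
hut 3089 ((380.2029724121094, 286.41949462890625), (60.235172271728516, 41.10188674926758), 3.1724655628204346) 0.056511050582046585
hut 1665 ((380.08685302734375, 286.6720275878906), (60.18659210205078, 24.52069854736328), 1.8452091217041016) 0.056511050582046585
card (array([0.3798, 0.2862]), np.float64(2.43), 994, np.float64(1.24))
t 54.80 pos [0.451  0.2882 0.1707] yaw_y 92.59 tilt [0.0025 0.0009] F [ 0.7 -0.4 -0.5] op 0.0849 j6 -1.10
tool shift cm [ 5.03  1.41 -2.94]
```

View pics/w13.png

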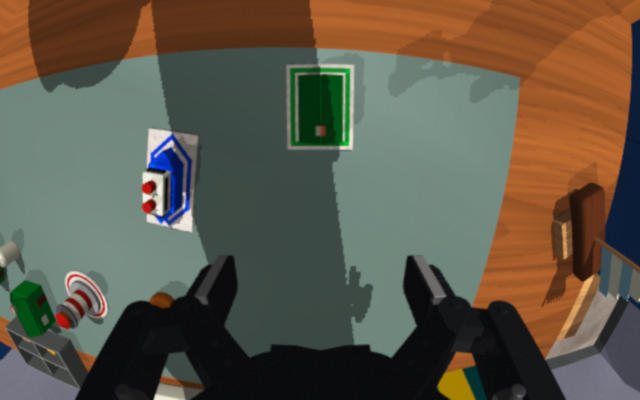

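View pics/top1c.png

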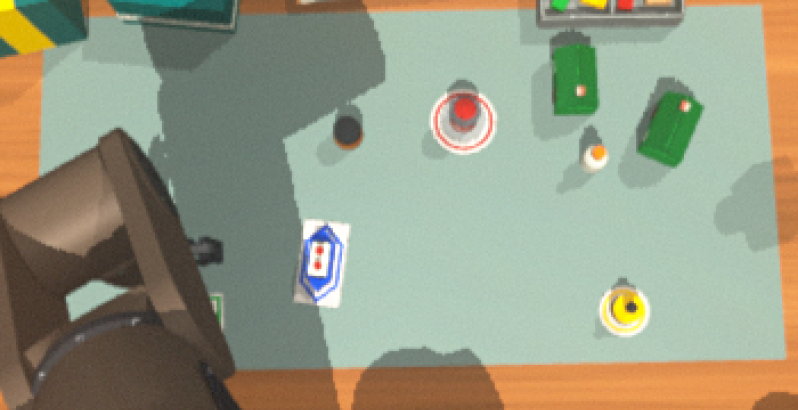

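View pics/scene1.png

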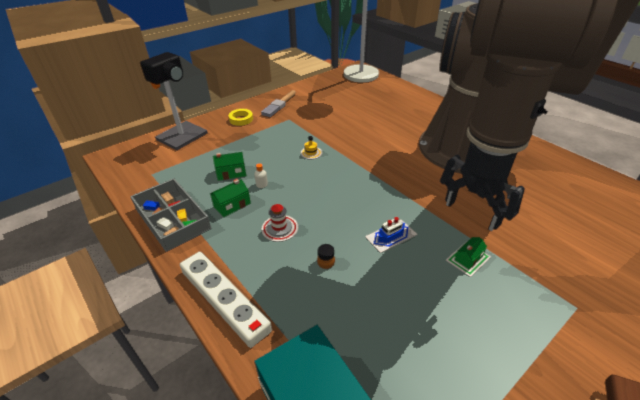

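The final views show all four pieces upright and centred on their cards. In the top crop the glue bottle (595,157) and paint jar (347,131) haven't moved. The gripper is open and 17 cm up, clear of everything.

Emit:
carry_out:
  commands: "0 0 0 0 0 0;0 0 0 0 0 0;0 0 0 0 0 0;0 0 0 0 0 0;0 0 0 0 0 0;0 0 0 0 0 0;0 0 0 0 0 0;0 0 0 0 0 0"

```text
time_s: 55.9
position: [0.4489, 0.2881, 0.1703]
orientation: [-0.023, 1.0, 0.0, 0.001]
wrist_force: [-0.2, -0.4, 0.3]
opening: 0.0847
```

```bash
python3 -c "
from station import *
print(finish_job())"
```

```text
the job is handed in; nothing more can be done
None
```

All four pieces are standing upright on their own cards, and I handed the job in at about 56 s with the gripper open and clear. The order was lighthouse, ferry, buoy, hut; for the hut I used the smallest of the three.

I checked each piece with the wrist camera after letting go of it:

| Piece | Distance from card centre | Angle from outline |
|---|---|---|
| Lighthouse | about 1 mm | round |
| Ferry | 1–2 mm, along its length | within about 1° by hull and cabin |
| Buoy | about 1 mm | round |
| Hut | under 1 mm | within about 1° |

The two small red funnels on the ferry gave an angle about 2° off. I trusted the larger hull and cabin instead.

The final top and scene pictures show the glue bottle and paint jar where they started. The top camera placed things up to about 10 mm from where the scene and wrist cameras did, so I used the wrist camera for every placement. In the final top picture the arm hid the hut, so its position rests on the wrist and scene views.

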